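# Put away the cobbler's wheels and polish tins

### The job

Clear the shoe repairer's bench into its places, in this order: first both gritty blue wheels flat and side by side in the green tray, then the cream felt polishing wheel flat in the white tray, so that no grit falls on it. After that set the black polish tin in the middle of the round cork pad on the dark wooden stand, and last of all the tan tin squarely on top of the black one. Let go of everything, and leave the small amber glue jar standing where it is.

Things in the scene. Friction and masses are not known exactly. Their poses are not given: they have to be found in the camera images.
- grit_large: Larger abrasive spindle wheel: blue rim with dark flap lines, yellow centre; 64 mm diameter; wheel body 24 mm thick, with a plain steel hub, 24 mm diameter, standing 26 mm up from the middle of its top face (hub top 50 mm above the underside): a good place to grip. 0.08 to 0.21 kg. Around its axis it is symmetrical, so its yaw means nothing. It lies flat on the bench at the start; origin at the centre of its underside, z up.
- grit_small: Smaller abrasive spindle wheel, same colours (blue rim, yellow centre); 52 mm diameter; wheel body 24 mm thick, with a plain steel hub, 24 mm diameter, standing 26 mm up from the middle of its top face (hub top 50 mm above the underside): a good place to grip. 0.08 to 0.21 kg. Around its axis it is symmetrical, so its yaw means nothing. It lies flat on the bench at the start; origin at the centre of its underside, z up.
- felt_wheel: Felt polishing wheel: cream, with a small red ring round the hub; 60 mm diameter; wheel body 24 mm thick, with a plain steel hub, 24 mm diameter, standing 26 mm up from the middle of its top face (hub top 50 mm above the underside): a good place to grip. 0.08 to 0.21 kg. Around its axis it is symmetrical, so its yaw means nothing. It lies flat on the bench at the start; origin at the centre of its underside, z up.
- black_tin: Round flat polish tin with a black lid and bare steel side; lid 58 mm diameter (upper 11 mm), lower part 56 mm diameter, 26 mm high in all, flat top. 0.09 to 0.15 kg. Around its axis it is symmetrical, so its yaw means nothing. It lies flat on the bench at the start; origin at the centre of its underside, z up.
- tan_tin: Round flat polish tin with a tan-brown lid, otherwise the same as the black one: 58 mm lid, 26 mm high in all. 0.09 to 0.15 kg. Around its axis it is symmetrical, so its yaw means nothing. It lies flat on the bench at the start; origin at the centre of its underside, z up.
- glue_jar: Small amber glass glue jar with paper label and white cap, 45 mm diameter, 70 mm high, standing loose among the things; to be left standing in its place. Origin at the centre of its underside.
- grit_tray: Green painted metal tray, fixed to the bench, open on top: 100 mm (its x) by 180 mm (its y) outside, walls 4 mm thick and 24 mm high, inner floor 4 mm above the bench. It takes two wheels side by side along its y. Origin at the centre of its underside; turned by up to 0.2 rad from the world axes.
- felt_tray: White plastic tray, fixed, same size as the green one: 100 mm (x) by 180 mm (y) outside, walls 4 mm thick and 24 mm high, inner floor 4 mm above the bench. Origin at the centre of its underside; turned by up to 0.2 rad.
- tin_stand: Dark wooden board, fixed, 100 mm (x) by 160 mm (y), 12 mm high, with a round cork pad 84 mm in diameter at its centre, whose flat top is 14 mm above the bench; no rim. Origin at the centre of the board's underside; turned by up to 0.2 rad.

How it is judged:
On the way, in this order (a step that is already met when the one before it is completed fails the run):
1. both blue abrasive wheels lie flat on the floor of the green tray, let go (linear speed of each of grit_large, grit_small below 0.03 m/s and angular speed of each of grit_large, grit_small below 0.4 rad/s and contact force between the fingers and grit_large below 0.3 N and angle between each of grit_large, grit_small's own z axis and vertical below 0.12 rad and x of grit_large in the frame of grit_tray between -0.035 and 0.035 m and y of grit_large in the frame of grit_tray between -0.075 and 0.075 m and z of grit_large in the frame of grit_tray between 0 and 0.01 m and contact force between the fingers and grit_small below 0.3 N and x of grit_small in the frame of grit_tray between -0.035 and 0.035 m and y of grit_small in the frame of grit_tray between -0.075 and 0.075 m and z of grit_small in the frame of grit_tray between 0 and 0.01 m), for 0.2 s.
2. then the felt wheel lies flat on the floor of the white tray, let go (linear speed of felt_wheel below 0.03 m/s and angular speed of felt_wheel below 0.4 rad/s and contact force between the fingers and felt_wheel below 0.3 N and angle between felt_wheel's own z axis and vertical below 0.12 rad and x of felt_wheel in the frame of felt_tray between -0.035 and 0.035 m and y of felt_wheel in the frame of felt_tray between -0.075 and 0.075 m and z of felt_wheel in the frame of felt_tray between 0 and 0.01 m), for 0.2 s.
3. then the black tin stands flat on the cork pad, within 15 mm of its centre, let go (linear speed of black_tin below 0.03 m/s and angular speed of black_tin below 0.4 rad/s and contact force between the fingers and black_tin below 0.3 N and angle between black_tin's own z axis and vertical below 0.12 rad and horizontal distance between black_tin and tin_stand below 0.015 m and z of black_tin in the frame of tin_stand between 0.01 and 0.019 m), for 0.2 s.
4. then the tan tin stands on the black tin, within 12 mm of its centre, let go (linear speed of tan_tin below 0.03 m/s and angular speed of tan_tin below 0.4 rad/s and contact force between the fingers and tan_tin below 0.3 N and angle between tan_tin's own z axis and vertical below 0.12 rad and horizontal distance between tan_tin and black_tin below 0.012 m and z of tan_tin in the frame of black_tin between 0.022 and 0.03 m), for 0.2 s.
At the end, for the whole second after the job is handed in: Both abrasive wheels lie flat on the green tray's floor, the felt wheel flat on the white tray's floor (tilt under 0.12 rad); the black tin is flat on the cork pad within 15 mm of its centre, the tan tin flat on the black one within 12 mm of its centre; all let go and at rest (all of step 1 and all of step 2 and all of step 3 and all of step 4); the robot touches nothing.
It fails at once if the glue jar is shifted by more than 20 mm or tipped over (distance of glue_jar from where it was at the start of the episode above 0.02 m or angle between glue_jar's own z axis and vertical above 0.4 rad).
It also fails if it takes over 109 s, if anything falls off the work surface, if the arm or the gripper's body presses on something with over 40 N, if the wrist force passes 120 N, or if a joint passes its speed limit or range.

### The arm

A 6-joint arm with a two-finger parallel gripper is mounted at the origin on the work surface. World frame = base frame: x ahead of the robot, y to its left, z up, the work surface at z = 0. Lengths are in m, angles in rad, forces in N, time in s.
With the tool pointing down it reaches from about 0.35 to 0.85 m from the base axis. Payload 8.1 kg.
Tool frame: the origin (TCP) lies on the centre line of the jaws, within the pads' length; the fingertips stand 19 mm ahead of it and the grasp point (between the pads) is the TCP (robot.tips_ahead is the distance from the TCP to the fingertips, in m); y points along the fingers, z is the direction in which the jaws open and shut, and the axes are right-handed (so a half turn about y gives the same grasp; the last joint's range is limited). The gripper opens to 93 mm and grips with 3 to 60 N. Pads are 15 mm wide; open, the fingers measure 128 mm over their backs; the gripper's body (75 mm by 188 mm) begins 65 mm behind the grasp point.
Start: joints at [-1.235, 0.13, 1.488, -0, 1.523, -0.085], TCP at [0.245, -0.548, 0.212] pointing down, gripper open.
Joint ranges: [-2.96, 2.96], [-0.89, 2.26], [0.02, 2.5], [-1.34, 4.48], [0, 2.73], [-2.66, 2.66]. Speed limits (rad/s): [2.39, 2.39, 2.79, 3.14, 3.14, 3.14].

### API

Orientations are given as a rotation vector (axis times angle).
In Python, from plant import robot, imaging, models gives the robot as it stands.
- The arm moves only by the tool carry_out, never from a script. Its argument "motion" is one flat list of numbers, 7 for each row, row after row: the shift along the tool's x, y, z in m, then the turn, a rotation vector about the tool's x, y, z in degrees, then the opening, from -1 (shut) to 1 (fully open). A call has exactly 5 rows; each row shifts and turns the pose as measured when the row begins, along the tool's axes as they then stand; what a row does not reach is not made up. A row lasts 1/10 s, in which the tool goes at most 50 mm and 8.59 degrees, less where a joint would pass 70% of its speed; a pose out of reach is approached as far as the arm can. A call is refused whole if a number of a shift passes 0.05 or a number of a turn 8.59, either way. A call with a gripper value outside its range is refused whole. The fingers move at their own pace and stop on an object; "squeeze" is the grip in N (left out, the last holds). Time passes only in rows, so rows that do not move let the fingers close, or fill a call up. It gives the time, the measured TCP pose, the force and the opening at its end, in the units of the state.
- robot.read_state(): the state, without advancing time (a new reading comes with each control period).
- imaging.read_camera(name): name is "scene" or "top"; returns the picture (420x560x3 uint8, blue, green, red); there is no depth.
- imaging.camera_model(name): a dict with "K" (3x3 intrinsics, pixels), "k1" (the pictures are not rectified: a ray, as slopes to the right and down, at radius r is drawn at 1 + k1 r^2 times it, then the intrinsics apply), "position" and "orientation" of the camera in the world. Camera axes: x right, y down, z forward; pixel columns grow to the right and rows downward; lengths in m; the calibration is good to about 2 mm. A picture is of the moment at which its call begins. camera_model takes no time and is no camera call.
- robot.close_job(): hands the job in, once; it reports no verdict.
Trained networks look in the newest picture that a camera, given by its name, has taken for a name from the list of things; names that differ only in an ending like _2 or _b are one class to them, and where a whole thing is asked for, a point or a joint stands for the part that bears it (a point fixed in the world has none). Each returns a list of dicts, best first, with "confidence" (0 to 1); they miss things now and then, are a little off and sometimes report something else, mostly with a low value. They report only what shows in the picture. A call takes as long as a camera call.
- models.outline_of(camera, thing): "pixels" (420x560 bool, what is visible of it) and "pixel" ([column, row] in pixels, amid what is visible of it).
The state is a dict: "t": time; "q": joint angles; "dq": joint speeds; "joint_torque": joint torques, N m; "tool_pos": TCP position; "orientation": TCP orientation; "force": force on the tool from outside, world axes, zero at the start; "wrist_torque": the same for the moment, N m; "opening": finger opening in m.
Only numpy, scipy, OpenCV 4.12 (cv2) and the standard library are available. Lean on these libraries where they do the work, as an engineer would, in place of code of your own. Each camera call takes 0.05 s, during which the arm holds its last target.

## Working session

There is one attempt and no reset: what is moved stays moved. The work goes in short steps, Python scripts to look and compute and a tool call to move; the robot and the scene stay as the last step left them, time stands still between calls to the robot, and variables do not carry over. Pictures are saved under pics/ and viewed, and the job is handed in when it is done.

Besides the shell and the picture viewer there is one more tool, called after "Emit:" as name(argument=value, ...), one argument or row to a line, values as JSON. carry_out: Moves the arm, as the interface text tells. Its arguments: {"type":"object","properties":{"motion":{"type":"array","items":{"type":"number"}},"squeeze":{"type":"number"}},"required":["motion"]}

```bash
mkdir -p pics; ls; python3 - <<'E'
from plant import robot, imaging, models
import cv2
s=robot.read_state();print(s['t'],s['tool_pos'],s['orientation'],s['opening'])
for n in ("scene","top"):
    cv2.imwrite(f"pics/{n}0.png",imaging.read_camera(n)); print(n,imaging.camera_model(n))
E
```

```text
pics
0.0 [ 0.24490782 -0.54711332  0.21140665] [-0.42508147  1.9911847  -1.98755689] 0.09280304636134463
scene {'K': array([[512.2365272 ,   0.        , 285.95965158],
       [  0.        , 512.2365272 , 210.00995227],
       [  0.        ,   0.        ,   1.        ]]), 'k1': 0.0600509547483975, 'position': array([ 1.22149165, -0.36755872,  0.94067487]), 'orientation': array([-2.13421117, -1.26517467,  0.48352382])}
top {'K': array([[505.96468119,   0.        , 284.12116941],
       [  0.        , 505.96468119, 215.63179194],
       [  0.        ,   0.        ,   1.        ]]), 'k1': 0.06074074561034303, 'position': array([0.33539228, 0.01896384, 1.14023993]), 'orientation': array([-2.16915894,  2.10259266, -0.21625859])}
```

View pics/top0.png

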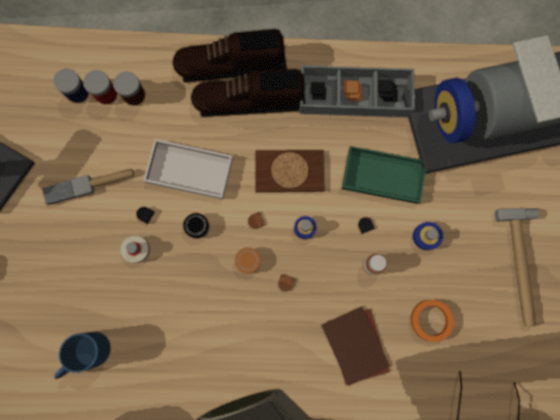

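View pics/scene0.png

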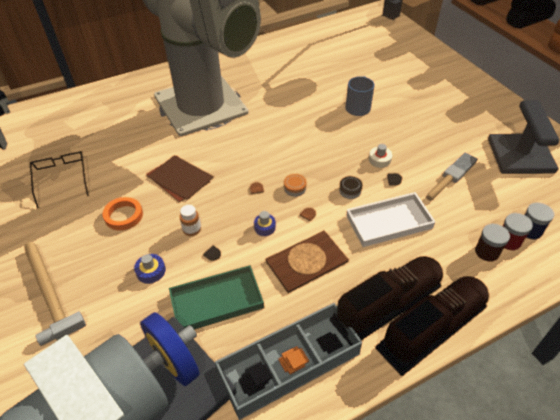

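```bash
cat > h.py <<'E'
from plant import robot, imaging, models
import cv2, numpy as np
from scipy.optimize import least_squares, minimize
from scipy.spatial.transform import Rotation as R
def proj(cm,P):
    Rm=R.from_rotvec(cm['orientation']).as_matrix()
    p=(np.asarray(P)-cm['position'])@Rm
    s=p[:,:2]/p[:,2:]; r2=(s**2).sum(1,keepdims=True)
    s=s*(1+cm['k1']*r2)
    return s*cm['K'][0,0]+cm['K'][:2,2]
a=np.linspace(0,2*np.pi,48,endpoint=False)
def cyl(r,z0,z1): return np.vstack([np.c_[r*np.cos(a),r*np.sin(a),0*a+z] for z in(z0,z1)])
def box(x,y,h): return np.array([[sx*x/2,sy*y/2,z] for sx in(-1,1) for sy in(-1,1) for z in(0,h)])
W=lambda d:[cyl(d/2,0,.024),cyl(.012,.024,.05)]
T=[cyl(.028,0,.026),cyl(.029,.015,.026)]
M=dict(grit_large=W(.064),grit_small=W(.052),felt_wheel=W(.06),black_tin=T,tan_tin=T,glue_jar=[cyl(.0225,0,.07)],
 grit_tray=[box(.1,.18,.024)],felt_tray=[box(.1,.18,.024)],tin_stand=[box(.1,.16,.012)])
S=4
def sil(cm,name,x,y,yaw,z=0):
    m=np.zeros((420*S,560*S),np.uint8)
    c,s=np.cos(yaw),np.sin(yaw)
    for P in M[name]:
        Q=np.c_[c*P[:,0]-s*P[:,1]+x,s*P[:,0]+c*P[:,1]+y,P[:,2]+z]
        h=cv2.convexHull(proj(cm,Q).astype(np.float32))
        cv2.fillConvexPoly(m,np.round((h+.5)*S-.5).astype(np.int32),255)
    return cv2.resize(m,(560,420),interpolation=cv2.INTER_AREA)/255.
def ground(cm,px,z):
    f=lambda v:(proj(cm,[[v[0],v[1],z]])-px)[0]
    return least_squares(f,[.45,0]).x
def fit(name,cams=('top','scene'),z=0,masks=None):
    out={}
    ms={}
    for c in cams:
        d=models.outline_of(c,name)
        if not d: print(name,c,'none');continue
        ms[c]=(d[0]['pixels'].astype(float),d[0]['confidence'],d[0]['pixel'])
    tray=name in('grit_tray','felt_tray','tin_stand')
    def cost(v,cs):
        return sum(np.abs(sil(imaging.camera_model(c),name,v[0],v[1],v[2] if tray else 0,z)-ms[c][0]).sum()/ms[c][0].sum() for c in cs)
    for cs in [[c] for c in ms]+([list(ms)] if len(ms)>1 else []):
        p=ground(imaging.camera_model(cs[0]),ms[cs[0]][2],z+.015)
        best=None
        for y0 in ([-.15,0,.15] if tray else [0]):
            v0=np.r_[p,[y0]] if tray else p
            sx=np.vstack([v0]+[v0+e for e in (np.diag([.01,.01,.1]) if tray else np.diag([.01,.01]))])
            r=minimize(cost,v0,args=(cs,),method='Nelder-Mead',options=dict(initial_simplex=sx,xatol=2e-4,fatol=1e-4,maxiter=120))
            if best is None or r.fun<best.fun:best=r
        print(name,cs,[round(ms[c][1],2) for c in cs],np.round(best.x,4),'cost',round(best.fun,3))
        out='+'.join(cs),best.x
    return out
E
python3 - <<'E'
from h import *
import h
for n in ('top','scene'): imaging.read_camera(n)
for n in h.M: fit(n)
print(robot.read_state()['t'])
E
```

```text
grit_large ['top'] [0.72] [ 0.5081 -0.3256] cost 0.055
grit_large ['scene'] [0.56] [ 0.5085 -0.3242] cost 0.084
grit_large ['top', 'scene'] [0.72, 0.56] [ 0.5081 -0.3251] cost 0.148
grit_small ['top'] [0.89] [ 0.5168 -0.0506] cost 0.172
grit_small ['scene'] [0.67] [ 0.5166 -0.0492] cost 0.091
grit_small ['top', 'scene'] [0.89, 0.67] [ 0.5174 -0.0493] cost 0.27
felt_wheel ['top'] [0.62] [0.4568 0.325 ] cost 0.095
felt_wheel ['scene'] [0.65] [0.457  0.3281] cost 0.192
felt_wheel ['top', 'scene'] [0.62, 0.65] [0.4573 0.3265] cost 0.3
black_tin ['top'] [0.61] [0.5133 0.1957] cost 0.066
black_tin ['scene'] [0.93] [0.5136 0.1979] cost 0.096
black_tin ['top', 'scene'] [0.61, 0.93] [0.5134 0.1966] cost 0.185
tan_tin scene none
tan_tin ['top'] [0.7] [0.4381 0.0756] cost 0.045
glue_jar ['top'] [0.98] [ 0.4363 -0.1978] cost 0.407
glue_jar ['scene'] [0.8] [ 0.4407 -0.2023] cost 0.17
glue_jar ['top', 'scene'] [0.98, 0.8] [ 0.4385 -0.2014] cost 0.585
grit_tray ['top'] [0.97] [ 0.6456 -0.2274 -0.1686] cost 0.04
grit_tray ['scene'] [0.66] [ 0.6455 -0.2268 -0.1698] cost 0.063
grit_tray ['top', 'scene'] [0.97, 0.66] [ 0.6458 -0.2275 -0.1692] cost 0.106
felt_tray ['top'] [0.92] [ 0.6434  0.2191 -0.1804] cost 0.027
felt_tray ['scene'] [0.96] [ 0.6444  0.2209 -0.1727] cost 0.027
felt_tray ['top', 'scene'] [0.92, 0.96] [ 0.644   0.22   -0.1729] cost 0.061
tin_stand ['top'] [0.75] [ 0.6498 -0.0107  0.0493] cost 0.047
tin_stand ['scene'] [0.96] [ 0.6512 -0.0095  0.0277] cost 0.067
tin_stand ['top', 'scene'] [0.75, 0.96] [ 0.65   -0.0105  0.0434] cost 0.123
1.1
```

```bash
python3 - <<'E'
from h import *
ct,cs=imaging.camera_model('top'),imaging.camera_model('scene')
for a,b in [((455,110),(168,348)),((434,115),(190,333)),((285,170),(305,258))]:
    r=least_squares(lambda v:np.r_[(proj(ct,[v])-a)[0],(proj(cs,[v])-b)[0]],[.7,-.3,.1]);print(r.x,r.cost)
print(ground(ct,(410,110),.0),ground(ct,(437,110),.08),ground(ct,(455,140),.08),ground(ct,(425,170),.01))
s=robot.read_state();print(R.from_rotvec(s['orientation']).as_matrix().round(3),s['force'])
# clutter
for p in [(366,225),(286,283),(256,220),(146,214)]: print(p,ground(ct,p,.01))
E
```

```text
[ 0.76392062 -0.35548521  0.1191916 ] 0.6228330110272056
[ 0.75323081 -0.3120661   0.11476199] 0.7168930320746564
[ 0.6473823  -0.00595039  0.0088311 ] 5.871408014417686
[ 0.80989116 -0.29433371] [ 0.77847817 -0.33197077] [ 0.71044907 -0.36990143] [ 0.66057121 -0.32453789]
[[-0.913 -0.     0.409]
 [-0.409  0.    -0.913]
 [-0.    -1.    -0.   ]] [-0.50754476 -0.62404918 -0.55068532]
(366, 225) [ 0.52705176 -0.18822603]
(286, 283) [ 0.39094604 -0.01043342]
(256, 220) [0.53028    0.06149632]
(146, 214) [0.53582662 0.30862522]
```

Emit:
carry_out(
  motion=[-0.03,0.01,0,0,4.8,0,0.1,-0.03,0.01,0,0,4.8,0,0.1,-0.03,0.01,0,0,4.8,0,0.1,-0.03,0.01,0,0,4.8,0,0.1,-0.03,0.01,0,0,4.8,0,0.1],
  squeeze=30,
)

```text
t: 1.6
tool_pos: [0.3907, -0.513, 0.1638]
orientation: [-0.022, -2.207, 2.218]
force: [0.2, 0.1, -0.1]
opening: 0.0574
```

Emit:
carry_out(
  motion=[-0.024,0.008,-0.038,0,0,0,0.1,-0.024,0.008,-0.038,0,0,0,0.1,-0.024,0.008,-0.038,0,0,0,0.1,-0.024,0.008,-0.038,0,0,0,0.1,-0.024,0.008,-0.038,0,0,0,0.1],
)

```text
t: 2.1
tool_pos: [0.5191, -0.3227, 0.1189]
orientation: [-0.03, -2.203, 2.213]
force: [1.2, 0.0, 0.6]
opening: 0.0507
```

```bash
cat > st.py <<'E'
from h import *
s=robot.read_state();m=R.from_rotvec(s['orientation']).as_matrix()
print(s['t'],np.round(s['tool_pos'],4),'op',round(s['opening'],4),'F',np.round(s['force'],2));print(m.round(4))
# turn to ideal, tool axes deg
I=np.array([[-1,0,0],[0,0,-1],[0,-1,0]]).T
I=np.column_stack([(-1,0,0),(0,0,-1),(0,-1,0)])
print('fix',np.degrees(R.from_matrix(m.T@I).as_rotvec()).round(2),'q',s['q'].round(2))
E
python3 st.py
```

```text
2.1 [ 0.5191 -0.3227  0.1189] op 0.0507 F [1.22 0.01 0.56]
[[-9.996e-01 -1.000e-04 -2.700e-02]
 [ 2.700e-02 -4.800e-03 -9.996e-01]
 [-1.000e-04 -1.000e+00  4.800e-03]]
fix [-0.28 -1.54  0.  ] q [-0.64  0.22  1.56 -0.    1.36  0.96]
```

Emit:
carry_out(
  motion=[0.011,0,0.0025,-0.3,-1.5,0,0.1,0,0.02,0,0,0,0,0.1,0,0.02,0,0,0,0,0.1,0,0.02,0,0,0,0,0.1,0,0,0,0,0,0,0.1],
)

```text
t: 2.6
tool_pos: [0.5125, -0.3162, 0.0565]
orientation: [-0.012, 2.218, -2.212]
force: [0.2, -0.0, -0.7]
opening: 0.0513
```

```bash
python3 st.py
```

```text
2.6 [ 0.5125 -0.3162  0.0565] op 0.0513 F [ 0.21 -0.05 -0.73]
[[-9.999e-01  8.000e-04  1.180e-02]
 [-1.180e-02  2.400e-03 -9.999e-01]
 [-9.000e-04 -1.000e+00 -2.400e-03]]
fix [ 0.14  0.67 -0.05] q [-0.64  0.26  1.63  0.    1.25  0.92]
```

Emit:
carry_out(
  motion=[0.0045,0,0.009,0,0.6,0,0.1,0,0,0,0,0,0,0.1,0,0.009,0,0,0,0,0.1,0,0,0,0,0,0,0.1,0,0,0,0,0,0,-0.2],
)

```text
t: 3.1
tool_pos: [0.5094, -0.3283, 0.0508]
orientation: [0.006, 2.219, -2.22]
force: [0.2, -0.0, -0.2]
opening: 0.0466
```

```bash
python3 st.py;  python3 - <<'E'
from h import *
cv2.imwrite("pics/s1.png",cv2.resize(imaging.read_camera("scene")[180:340,80:300],None,fx=3,fy=3))
E
```

```text
3.1 [ 0.5094 -0.3283  0.0508] op 0.0466 F [ 0.18 -0.01 -0.18]
[[-1.0e+00  4.8e-03 -8.0e-04]
 [ 8.0e-04 -7.0e-04 -1.0e+00]
 [-4.8e-03 -1.0e+00  7.0e-04]]
fix [-0.04 -0.05 -0.28] q [-0.66  0.27  1.63  0.    1.23  0.91]
```

View pics/s1.png

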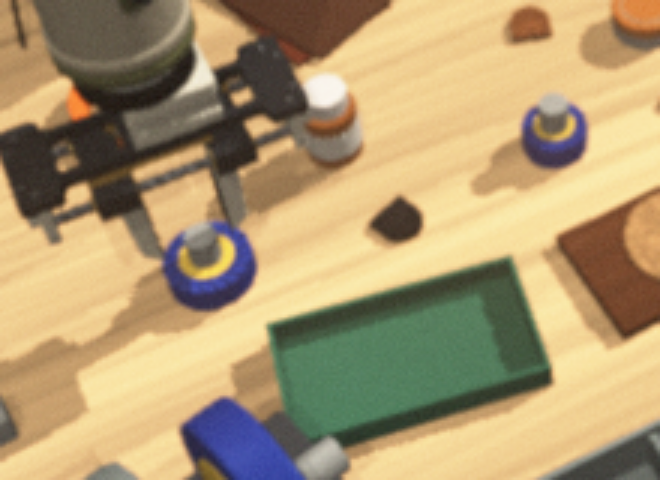

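```bash
python3 - <<'E'
from h import *
for n in ("scene","top"):
    im=imaging.read_camera(n);cm=imaging.camera_model(n)
    s=robot.read_state();p=np.array(s['tool_pos'])
    hw=s['opening']/2
    im=cv2.resize(im,None,fx=4,fy=4,interpolation=cv2.INTER_CUBIC)
    def d(P,c):
        q=(proj(cm,[P])[0]+.5)*4; cv2.circle(im,tuple(int(v) for v in q),3,c,-1)
    for sg in (-1,1):
        for xx in (-.0075,.0075): d(p+[xx,sg*hw,-.019],(0,0,255))
    d(p,(0,255,0))
    for t in a[::4]: d([.5081+.012*np.cos(t),-.3251+.012*np.sin(t),.05],(255,255,0))
    c=(proj(cm,[p])[0]*4).astype(int); cv2.imwrite(f"pics/ov_{n}.png",im[max(0,c[1]-250):c[1]+250,max(0,c[0]-300):c[0]+300])
print(fit('grit_large'))
E
```

```text
grit_large ['top'] [0.5] [ 0.5118 -0.2929] cost 13.847
grit_large ['scene'] [0.72] [ 0.508  -0.3234] cost 0.05
grit_large ['top', 'scene'] [0.5, 0.72] [ 0.5098 -0.3218] cost 14.105
('top+scene', array([ 0.50984552, -0.3218146 ]))
```

View pics/ov_scene.png

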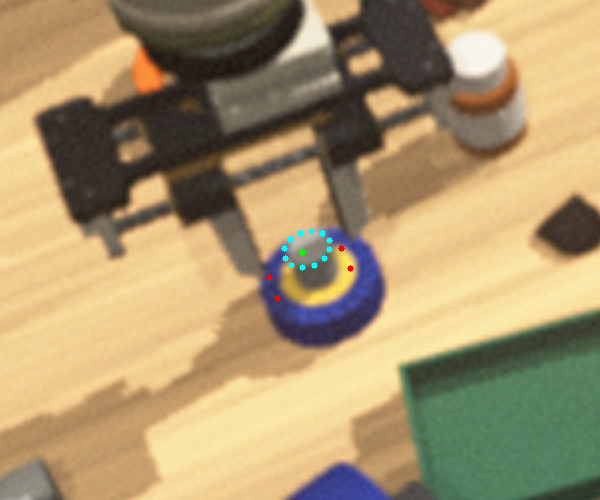

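View pics/ov_top.png

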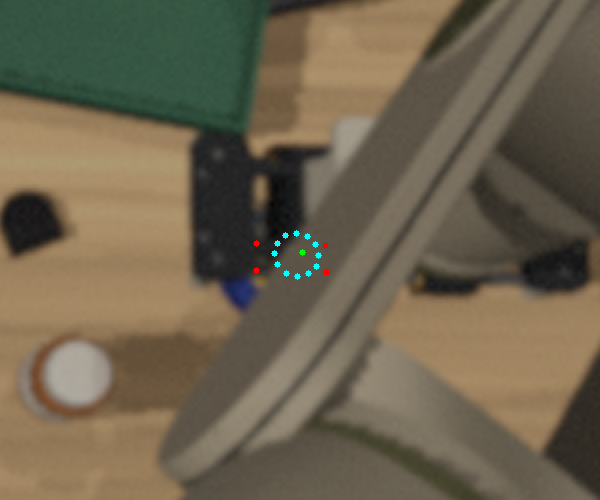

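```bash
python3 - <<'E'
from plant import robot
print(robot.tips_ahead, [x for x in dir(robot) if x[0]!='_'])
E
python3 st.py
```

```text
0.019 ['IKError', 'close_job', 'read_state', 'tips_ahead']
3.35 [ 0.5091 -0.3278  0.0504] op 0.0374 F [ 0.32 -0.44 -1.32]
[[-1.e+00  4.e-03 -3.e-04]
 [ 3.e-04 -2.e-04 -1.e+00]
 [-4.e-03 -1.e+00  2.e-04]]
fix [-0.01 -0.02 -0.23] q [-0.66  0.27  1.63  0.    1.23  0.91]
```

Emit:
carry_out(
  motion=[0.001,0.003,-0.003,0,0,-0.2,-0.2,0,0,0,0,0,0,-0.2,0,0,0,0,0,0,-1,0,0,0,0,0,0,-1,0,0,0,0,0,0,-1],
)

```text
t: 3.85
tool_pos: [0.5081, -0.3242, 0.0472]
orientation: [0.0, 2.221, -2.221]
force: [0.4, -0.0, -0.3]
opening: 0.0175
```

```bash
python3 st.py;  python3 - <<'E'
from h import *
cv2.imwrite("pics/s2.png",cv2.resize(imaging.read_camera("scene")[180:340,80:300],None,fx=3,fy=3))
E
```

```text
3.85 [ 0.5081 -0.3242  0.0472] op 0.0175 F [ 0.38 -0.02 -0.31]
[[-1.e+00  1.e-04  1.e-04]
 [-1.e-04 -1.e-04 -1.e+00]
 [-1.e-04 -1.e+00  1.e-04]]
fix [-0.01  0.01 -0.01] q [-0.65  0.27  1.64  0.    1.23  0.92]
```

View pics/s2.png

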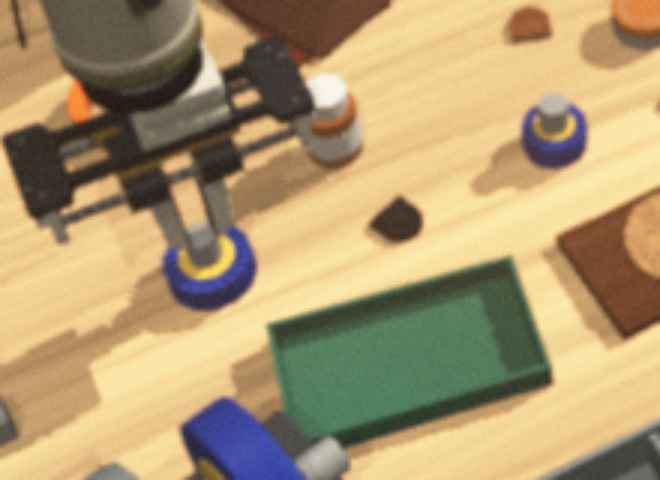

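```bash
python3 - <<'E'
from h import *
im=imaging.read_camera("scene");cm=imaging.camera_model("scene")
s=robot.read_state();p=np.array(s['tool_pos']);hw=s['opening']/2;print(s['t'],s['opening'],s['force'],p)
im=cv2.resize(im[225:295,115:185],None,fx=8,fy=8,interpolation=cv2.INTER_CUBIC)
raw=im.copy()
def d(P,c):
    q=(proj(cm,[P])[0]+.5-[115,225])*8; cv2.circle(im,tuple(int(v) for v in q),3,c,-1)
for sg in (-1,1):
    for xx in (-.0075,.0075): d(p+[xx,sg*hw,-.019],(0,0,255)); d(p+[xx,sg*hw,0.02],(0,0,255))
d(p,(0,255,0))
cv2.imwrite("pics/z2.png",im);
E
python3 st.py
```

```text
3.95 0.009683760519146812 [ 0.41470992 -0.03444142  0.41815153] [ 0.5081566  -0.32425594  0.0472036 ]
3.95 [ 0.5082 -0.3243  0.0472] op 0.0097 F [ 0.41 -0.03  0.42]
[[-1.e+00  2.e-04  1.e-04]
 [-1.e-04 -2.e-04 -1.e+00]
 [-2.e-04 -1.e+00  2.e-04]]
fix [-0.01  0.01 -0.01] q [-0.65  0.27  1.64  0.    1.23  0.92]
```

View pics/z2.png

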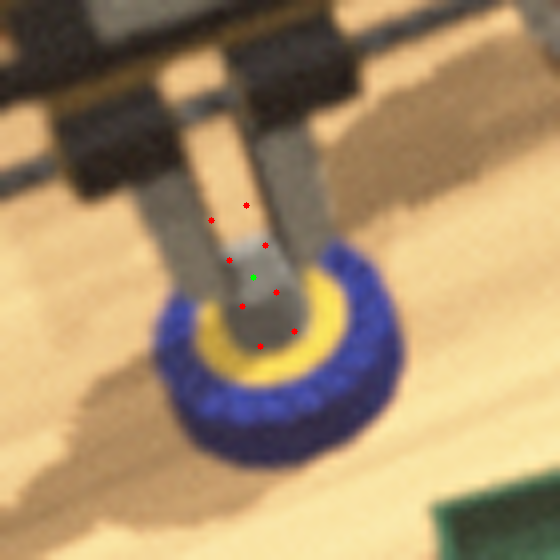

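Emit:
carry_out(
  motion=[0,0,0,0,0,0,0.1,0,0,0,0,0,0,0.1,0,0,0,0,0,0,0.1,0,0,0,0,0,0,0.1,0,0,0,0,0,0,0.1],
)

```text
t: 4.45
tool_pos: [0.5082, -0.3244, 0.0473]
orientation: [0.0, 2.221, -2.222]
force: [0.2, 0.1, 0.2]
opening: 0.0454
```

Emit:
carry_out(
  motion=[0,-0.02,0,0,0,0,0.1,0,-0.01,0,0,0,0,0.1,0,0,0,0,0,0,0.1,0,0,0,0,0,0,0.1,0,0,0,0,0,0,0.1],
)

```text
t: 4.95
tool_pos: [0.5077, -0.3241, 0.077]
orientation: [0.0, -2.222, 2.221]
force: [0.6, -0.9, 0.1]
opening: 0.0515
```

```bash
python3 st.py; cat > ov.py <<'E'
from h import *
import sys
tag=sys.argv[1]
for n,Z in (("scene",5),("top",5)):
    im=imaging.read_camera(n);cm=imaging.camera_model(n)
    s=robot.read_state();p=np.array(s['tool_pos']);hw=s['opening']/2
    m=R.from_rotvec(s['orientation']).as_matrix()
    c=proj(cm,[p])[0].astype(int);x0=max(0,c[0]-60);y0=max(0,c[1]-50)
    im=cv2.resize(im[y0:y0+100,x0:x0+120],None,fx=Z,fy=Z,interpolation=cv2.INTER_CUBIC)
    def d(P,c):
        q=(proj(cm,[P])[0]+.5-[x0,y0])*Z; cv2.circle(im,tuple(int(v) for v in q),2,c,-1)
    for sg in (-1,1):
        for xx in (-.0075,.0075):
            for yy in (.019,-.03): d(p+m@[xx,yy,sg*hw],(0,0,255))
    d(p,(0,255,0))
    cv2.imwrite(f"pics/ov_{n}_{tag}.png",im)
E
python3 ov.py b; python3 - <<'E'
from h import *
fit('grit_large',('scene',))
E
```

```text
4.95 [ 0.5077 -0.3241  0.077 ] op 0.0515 F [ 0.59 -0.86  0.06]
[[-1.e+00 -5.e-04 -2.e-04]
 [ 2.e-04  4.e-04 -1.e+00]
 [ 5.e-04 -1.e+00 -4.e-04]]
fix [ 0.02 -0.01  0.03] q [-0.65  0.24  1.62 -0.    1.28  0.92]
grit_large ['scene'] [0.91] [ 0.5069 -0.3231] cost 0.102
```

View pics/ov_scene_b.png

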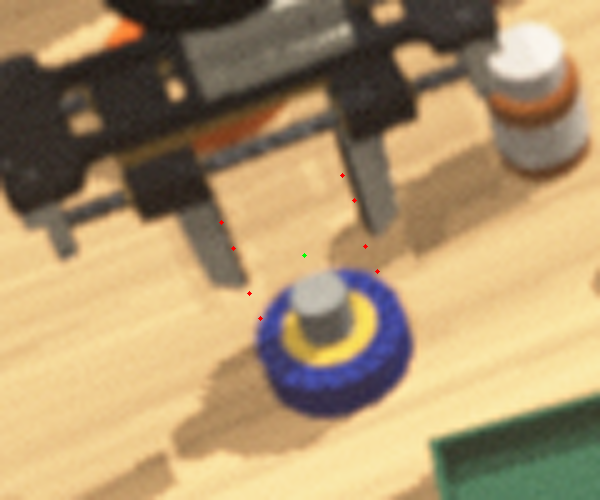

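View pics/ov_top_b.png

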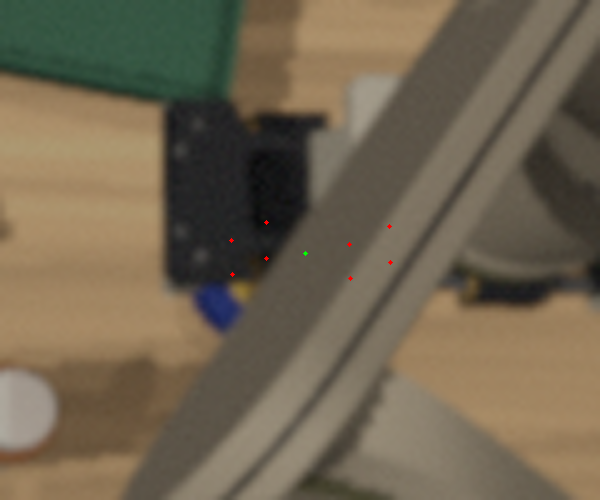

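Emit:
carry_out(
  motion=[0,0.03,0,0,0,0,0.1,0,0,0,0,0,0,0.1,0,0.002,0,0,0,0,0.1,0,0.002,0,0,0,0,0.1,0,0,0,0,0,0,0.1],
)

```text
t: 5.6
tool_pos: [0.5079, -0.3242, 0.0434]
orientation: [0.0, -2.222, 2.221]
force: [0.5, -0.5, 0.9]
opening: 0.0511
```

Emit:
carry_out(
  motion=[0,0.002,0,0,0,0,0.1,0,0.002,0,0,0,0,0.1,0,0,0,0,0,0,0.1,0,0,0,0,0,0,0.1,0,0,0,0,0,0,0.1],
)

```text
t: 6.1
tool_pos: [0.5092, -0.3252, 0.0415]
orientation: [0.003, 2.219, -2.222]
force: [0.3, 0.2, 0.3]
opening: 0.0513
```

```bash
python3 st.py; python3 ov.py c
```

```text
6.1 [ 0.5092 -0.3252  0.0415] op 0.0513 F [0.31 0.15 0.29]
[[-1.0e+00  2.2e-03 -1.0e-04]
 [ 1.0e-04 -1.6e-03 -1.0e+00]
 [-2.2e-03 -1.0e+00  1.6e-03]]
fix [-0.09 -0.01 -0.13] q [-0.65  0.28  1.64  0.    1.22  0.92]
```

View pics/ov_scene_c.png

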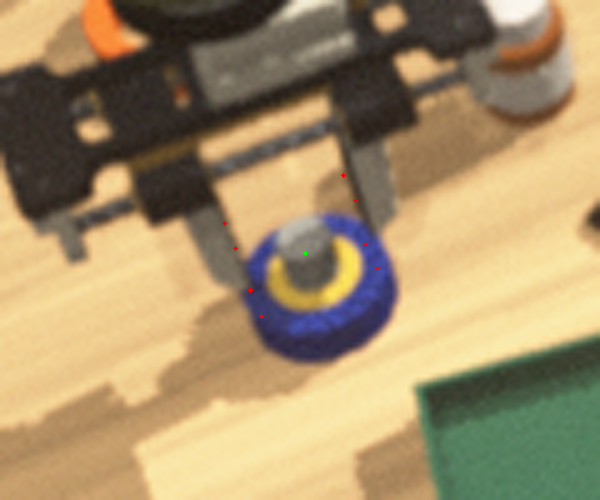

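Emit:
carry_out(
  motion=[0,0.003,0,0,0,0,0.1,0,0,0,0,0,0,0.1,0,0.003,0,0,0,0,0.1,0,0,0,0,0,0,0.1,0,0,0,0,0,0,0.1],
)

```text
t: 6.7
tool_pos: [0.509, -0.3251, 0.0347]
orientation: [0.002, 2.219, -2.222]
force: [-0.3, -0.2, 0.6]
opening: 0.0511
```

Emit:
carry_out(
  motion=[0,0.003,0,0,0,0,0.1,0,0,0,0,0,0,0.1,0,0.003,0,0,0,0,0.1,0,0,0,0,0,0,0.1,0,0,0,0,0,0,0.1],
)

```text
t: 7.2
tool_pos: [0.509, -0.325, 0.028]
orientation: [0.002, 2.219, -2.222]
force: [-0.3, -0.3, -0.4]
opening: 0.0512
```

```bash
python3 ov.py d
```

```text
(no output)
```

View pics/ov_scene_d.png

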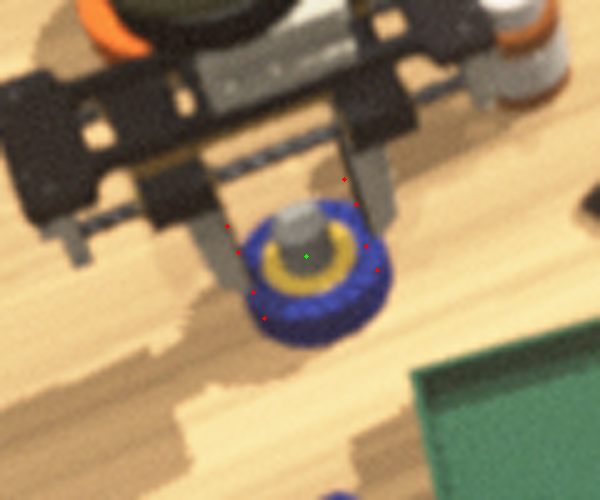

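View pics/ov_top_d.png

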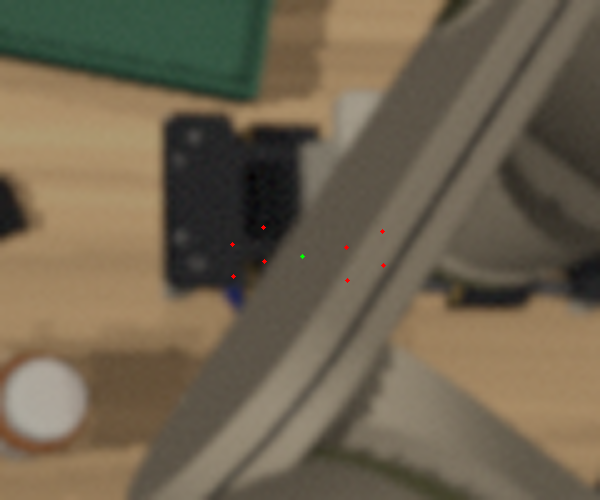

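Emit:
carry_out(
  motion=[0,0.002,0,0,0,0,-1,0,0,0,0,0,0,-1,0,0,0,0,0,0,-1,0,0,0,0,0,0,-1,0,0,0,0,0,0,-1],
)

```text
t: 7.8
tool_pos: [0.5091, -0.3251, 0.026]
orientation: [0.002, 2.219, -2.222]
force: [0.8, -0.5, -0.6]
opening: 0.0232
```

```bash
python3 st.py; python3 ov.py e
```

```text
7.8 [ 0.5091 -0.3251  0.026 ] op 0.0232 F [ 0.77 -0.45 -0.62]
[[-1.0e+00  1.9e-03 -1.0e-04]
 [ 1.0e-04 -1.4e-03 -1.0e+00]
 [-1.9e-03 -1.0e+00  1.4e-03]]
fix [-0.08 -0.   -0.11] q [-0.65  0.3   1.65 -0.    1.19  0.92]
```

View pics/ov_scene_e.png

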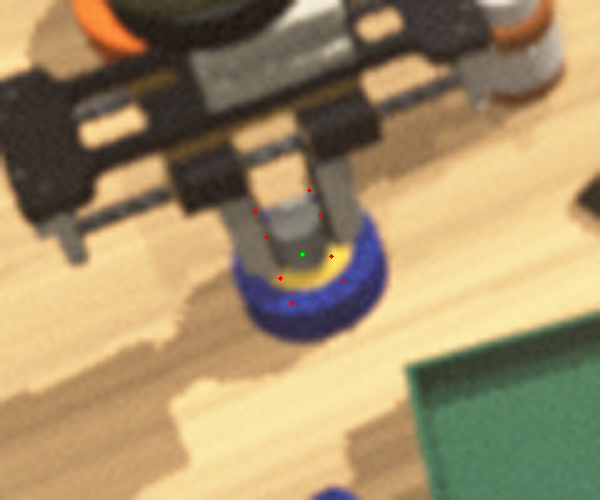

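Emit:
carry_out(
  motion=[0,0,0,0,0,0,-1,0,0,0,0,0,0,-1,0,-0.02,0,0,0,0,-1,0,-0.02,0,0,0,0,-1,0,0,0,0,0,0,-1],
)

```text
t: 8.4
tool_pos: [0.5078, -0.3241, 0.0653]
orientation: [0.001, -2.222, 2.22]
force: [0.7, -0.8, -0.8]
opening: 0.0233
```

```bash
python3 st.py; python3 ov.py f
```

```text
8.4 [ 0.5078 -0.3241  0.0653] op 0.0233 F [ 0.73 -0.77 -0.8 ]
[[-1.e+00 -9.e-04 -1.e-04]
 [ 1.e-04  7.e-04 -1.e+00]
 [ 9.e-04 -1.e+00 -7.e-04]]
fix [ 0.04 -0.01  0.05] q [-0.65  0.25  1.63  0.    1.26  0.92]
```

View pics/ov_scene_f.png

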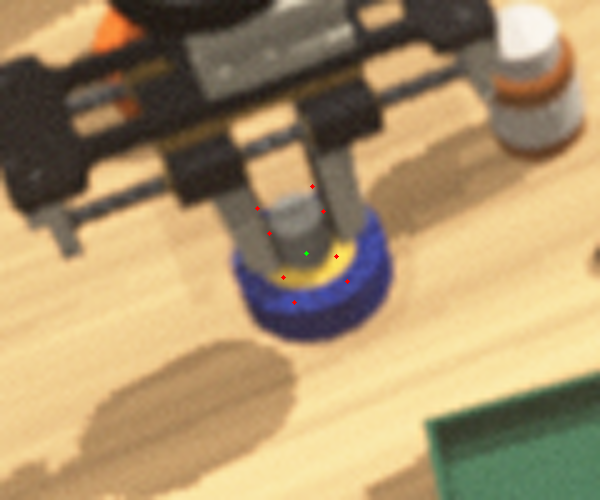

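Emit:
carry_out(
  motion=[-0.03,-0.005,-0.013,0,0,0,-1,-0.036,-0.005,-0.015,0,0,0,-1,-0.036,-0.003,-0.015,0,0,0,-1,-0.028,0,-0.013,0,0,0,-1,0,0,0,0,0,0,-1],
)

```text
t: 9.0
tool_pos: [0.6358, -0.2637, 0.0657]
orientation: [0.01, -2.222, 2.204]
force: [-1.4, -1.0, -0.8]
opening: 0.0233
```

```bash
python3 st.py; python3 - <<'E'
from h import *
for n in ("scene","top"): cv2.imwrite(f"pics/g_{n}.png",imaging.read_camera(n))
s=robot.read_state();print(s['tool_pos'])
fit('grit_large',z=s['tool_pos'][2]-.026)
E
```

```text
9.0 [ 0.6358 -0.2637  0.0657] op 0.0233 F [-1.36 -0.99 -0.84]
[[-0.9999 -0.0132 -0.0038]
 [ 0.0037  0.0084 -1.    ]
 [ 0.0133 -0.9999 -0.0084]]
fix [ 0.48 -0.22  0.76] q [-0.47  0.48  1.34  0.    1.34  1.11]
[ 0.63294387 -0.2653988   0.06533109]
grit_large top none
grit_large ['scene'] [0.75] [ 0.6351 -0.2628] cost 0.379
```

View pics/g_scene.png

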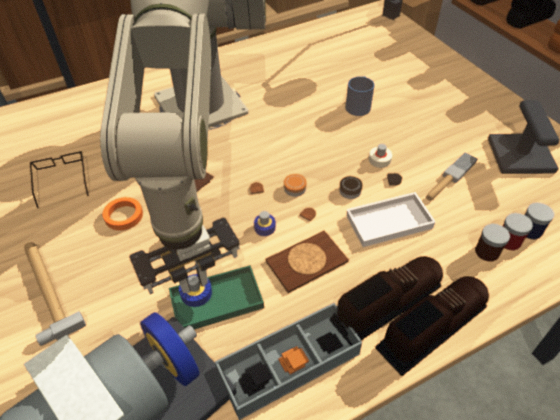

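Emit:
carry_out(
  motion=[-0.005,0,0.0015,0.5,-0.2,0.8,-1,0,0.01,0,0,0,0,-1,0,0.012,0,0,0,0,-1,0,0,0,0,0,0,-1,0,0,0,0,0,0,-1],
)

```text
t: 9.7
tool_pos: [0.6343, -0.2706, 0.0414]
orientation: [-0.006, -2.215, 2.219]
force: [0.8, -0.0, -0.5]
opening: 0.0234
```

```bash
python3 st.py; python3 ov.py h
```

```text
9.7 [ 0.6343 -0.2706  0.0414] op 0.0234 F [ 0.75 -0.04 -0.54]
[[-1.     -0.0015 -0.0072]
 [ 0.0072 -0.0016 -1.    ]
 [ 0.0015 -1.      0.0016]]
fix [-0.09 -0.41  0.09] q [-0.48  0.5   1.37 -0.    1.28  1.1 ]
```

View pics/ov_scene_h.png

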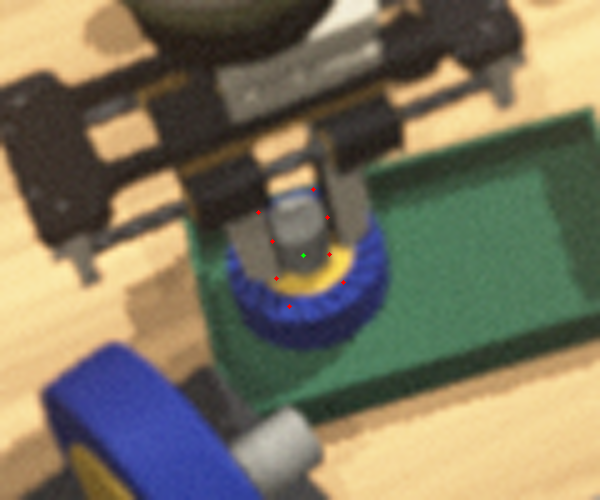

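Emit:
carry_out(
  motion=[0,0.004,0,0,0,0,-1,0,0,0,0,0,0,-1,0,0.003,0,0,0,0,-1,0,0,0,0,0,0,-1,0,0,0,0,0,0,-1],
)

```text
t: 10.3
tool_pos: [0.6352, -0.2707, 0.0351]
orientation: [-0.008, -2.215, 2.221]
force: [0.2, 0.2, -1.1]
opening: 0.0236
```

Emit:
carry_out(
  motion=[0,0.002,0,0,0,0,-1,0,0,0,0,0,0,-1,0,0,0,0,0,0,-1,0,0,0,0,0,0,-1,0,0,0,0,0,0,-1],
)

```text
t: 10.8
tool_pos: [0.6354, -0.2708, 0.0332]
orientation: [-0.008, -2.215, 2.221]
force: [-0.3, -0.0, -2.0]
opening: 0.0233
```

Emit:
carry_out(
  motion=[0,0.002,0,0,0,0,-1,0,0,0,0,0,0,-1,0,0,0,0,0,0,0,0,0,0,0,0,0,0.1,0,0,0,0,0,0,0.1],
)

```text
t: 11.3
tool_pos: [0.6358, -0.271, 0.0317]
orientation: [-0.009, -2.215, 2.222]
force: [0.2, -0.0, -0.3]
opening: 0.0425
```

Emit:
carry_out(
  motion=[0,0,0,0,0,0,0.1,0,0,0,0,0,0,0.1,0,-0.03,0,0,0,0,0.1,0,-0.04,0,0,0,0,0.1,0.02,-0.03,-0.03,0,0,0,0.1],
)

```text
t: 11.8
tool_pos: [0.6126, -0.2411, 0.1272]
orientation: [-0.001, -2.214, 2.211]
force: [-0.3, -0.4, 1.0]
opening: 0.0512
```

```bash
python3 st.py; python3 - <<'E'
from h import *
for n in ("scene","top"): cv2.imwrite(f"pics/i_{n}.png",imaging.read_camera(n))
fit('grit_large',('scene',),z=.004)
E
```

```text
11.8 [ 0.6126 -0.2411  0.1272] op 0.0512 F [-0.25 -0.39  1.01]
[[-0.9999 -0.0083 -0.0093]
 [ 0.0092  0.0011 -1.    ]
 [ 0.0083 -1.     -0.001 ]]
fix [ 0.06 -0.53  0.48] q [-0.45  0.34  1.4  -0.    1.41  1.13]
grit_large scene none
```

View pics/i_scene.png

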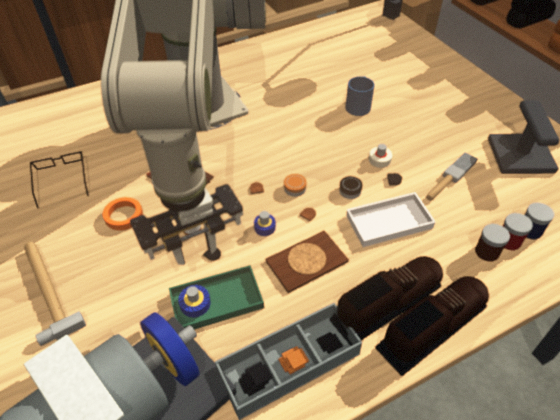

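Emit:
carry_out(
  motion=[0.02,0.006,-0.042,0,-0.5,0.5,0.1,0.022,0.012,-0.045,0,0,0,0.1,0.022,0.014,-0.045,0,0,0,0.1,0.018,0.01,-0.035,0,0,0,0.1,0,0,0,0,0,0,0.1],
)

```text
t: 12.45
tool_pos: [0.5264, -0.0702, 0.0781]
orientation: [0.004, -2.221, 2.218]
force: [-0.3, -0.8, -0.2]
opening: 0.0511
```

```bash
python3 st.py
```

```text
12.45 [ 0.5264 -0.0702  0.0781] op 0.0511 F [-0.3  -0.8  -0.23]
[[-1.0e+00 -4.1e-03 -4.0e-04]
 [ 4.0e-04  1.4e-03 -1.0e+00]
 [ 4.1e-03 -1.0e+00 -1.4e-03]]
fix [ 0.08 -0.02  0.24] q [-0.23  0.06  1.82  0.    1.27  1.34]
```

Emit:
carry_out(
  motion=[0.004,0,-0.009,0,0,0,0.1,0.003,0,-0.008,0,0,0,0.1,0,0.01,0,0,0,0,0.1,0,0,0,0,0,0,0.1,0,0,0,0,0,0,0.1],
)

```text
t: 12.95
tool_pos: [0.5201, -0.0542, 0.0662]
orientation: [0.003, -2.219, 2.218]
force: [0.8, -0.2, 0.4]
opening: 0.0515
```

Emit:
carry_out(
  motion=[0.003,0,-0.005,0,0,0.2,0.1,0,0,0,0,0,0,0.1,0,0.016,0,0,0,0,0.1,0,0.016,0,0,0,0,0.1,0,0,0,0,0,0,0.1],
)

```text
t: 13.45
tool_pos: [0.519, -0.0506, 0.0353]
orientation: [-0.007, -2.221, 2.222]
force: [-1.4, 0.7, 0.4]
opening: 0.0509
```

```bash
python3 st.py; python3 ov.py j
```

```text
13.45 [ 0.519  -0.0506  0.0353] op 0.0509 F [-1.39  0.72  0.4 ]
[[-1.0e+00  3.0e-03 -3.6e-03]
 [ 3.6e-03 -5.0e-04 -1.0e+00]
 [-3.0e-03 -1.0e+00  5.0e-04]]
fix [-0.03 -0.21 -0.17] q [-0.2   0.08  1.88  0.    1.18  1.38]
```

View pics/ov_scene_j.png

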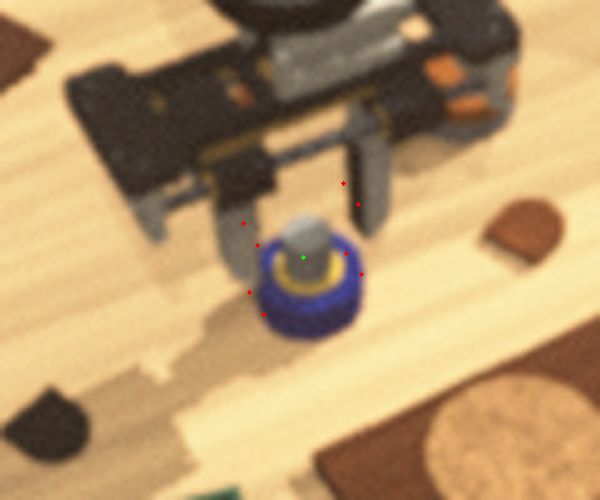

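Emit:
carry_out(
  motion=[0.001,0.009,0,0,0,0,0,0,0,0,0,0,0,0,0,0,0,0,0,0,-1,0,0,0,0,0,0,-1,0,0,0,0,0,0,-1],
)

```text
t: 14.05
tool_pos: [0.5214, -0.0512, 0.0305]
orientation: [0.015, 2.216, -2.22]
force: [0.6, -0.4, 0.4]
opening: 0.0271
```

Emit:
carry_out(
  motion=[0,0,0,0,0,0,-1,0,0,0,0,0,0,-1,0,0,0,0,0,0,-1,0,0,0,0,0,0,-1,0,0,0,0,0,0,-1],
)

```text
t: 14.55
tool_pos: [0.5213, -0.0512, 0.0305]
orientation: [0.015, 2.216, -2.22]
force: [-0.8, -0.1, -0.1]
opening: 0.0231
```

Emit:
carry_out(
  motion=[0,-0.02,0,0,0,0,-1,0,-0.03,0,0,0,0,-1,-0.02,-0.01,0.025,0,0,0,-1,-0.03,0,0.03,0,0,0,-1,-0.025,0,0.025,0,0,0,-1],
)

```text
t: 15.05
tool_pos: [0.5938, -0.1299, 0.0917]
orientation: [0.005, 2.218, -2.219]
force: [0.1, -0.1, -1.2]
opening: 0.0228
```

```bash
python3 st.py
```

```text
15.05 [ 0.5938 -0.1299  0.0917] op 0.0228 F [ 0.11 -0.1  -1.18]
[[-1.e+00  5.e-03  9.e-04]
 [-9.e-04 -2.e-04 -1.e+00]
 [-5.e-03 -1.e+00  2.e-04]]
fix [-0.01  0.05 -0.29] q [-0.3   0.23  1.6   0.    1.31  1.27]
```

Emit:
carry_out(
  motion=[-0.02,0,0.02,0,0,0,-1,-0.02,0,0.016,0,0,0,-1,-0.01,0.0,0.008,0,0,0,-1,0,0,0,0,0,0,-1,0,0,0,0,0,0,-1],
)

```text
t: 15.55
tool_pos: [0.6472, -0.1797, 0.0905]
orientation: [0.008, 2.219, -2.221]
force: [-0.3, -0.1, -1.5]
opening: 0.0231
```

```bash
python3 st.py; python3 - <<'E'
from h import *
imaging.read_camera('scene')
fit('grit_small',('scene',),z=robot.read_state()['tool_pos'][2]-.0305)
E
python3 ov.py k
```

```text
15.55 [ 0.6472 -0.1797  0.0905] op 0.0231 F [-0.26 -0.07 -1.45]
[[-1.0e+00  4.8e-03 -2.5e-03]
 [ 2.5e-03 -8.0e-04 -1.0e+00]
 [-4.8e-03 -1.0e+00  8.0e-04]]
fix [-0.05 -0.14 -0.27] q [-0.35  0.4   1.4   0.    1.34  1.23]
grit_small ['scene'] [0.85] [ 0.6452 -0.1806] cost 0.311
```

View pics/ov_scene_k.png

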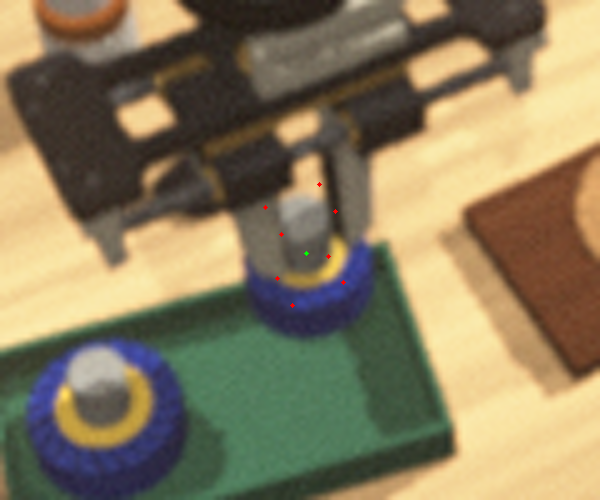

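Emit:
carry_out(
  motion=[-0.007,0.005,0.003,0,0,-0.3,-1,0,0.02,0,0,0,0,-1,0,0.015,0,0,0,0,-1,0,0,0,0,0,0,-1,0,0,0,0,0,0,-1],
)

```text
t: 16.25
tool_pos: [0.6552, -0.1811, 0.0503]
orientation: [0.001, 2.219, -2.223]
force: [-0.2, -0.5, -1.7]
opening: 0.0228
```

Emit:
carry_out(
  motion=[0,0.006,0,0,0,0,-1,0,0,0,0,0,0,-1,0,0.006,0,0,0,0,-1,0,0,0,0,0,0,-1,0,0,0,0,0,0,-1],
)

```text
t: 16.75
tool_pos: [0.6563, -0.1815, 0.0394]
orientation: [0.003, 2.217, -2.222]
force: [0.4, 0.1, -1.9]
opening: 0.023
```

```bash
python3 st.py;python3 ov.py l
```

```text
16.75 [ 0.6563 -0.1815  0.0394] op 0.023 F [ 0.42  0.07 -1.91]
[[-1.0e+00  3.2e-03  1.0e-04]
 [-1.0e-04 -2.4e-03 -1.0e+00]
 [-3.2e-03 -1.0e+00  2.4e-03]]
fix [-0.13  0.01 -0.18] q [-0.34  0.47  1.4  -0.    1.26  1.23]
```

View pics/ov_scene_l.png

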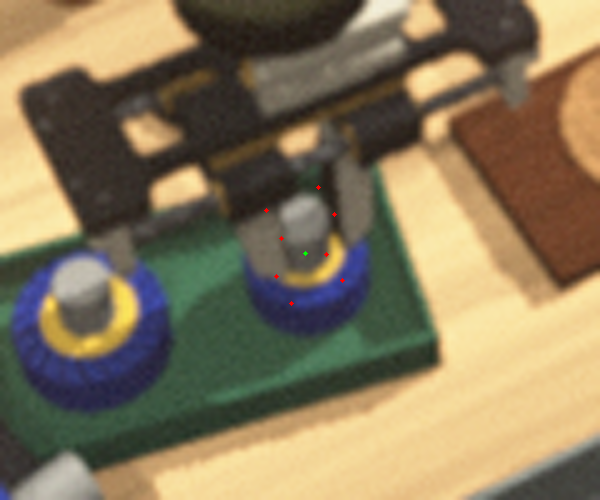

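Emit:
carry_out(
  motion=[0,0.003,0,0,0,0,-1,0,0,0,0,0,0,-1,0,0.002,0,0,0,0,-1,0,0,0,0,0,0,-1,0,0,0,0,0,0,0],
)

```text
t: 17.35
tool_pos: [0.6568, -0.1817, 0.0349]
orientation: [0.005, 2.216, -2.222]
force: [0.4, 0.3, -0.9]
opening: 0.0272
```

Emit:
carry_out(
  motion=[0,0,0,0,0,0,0.1,0,0,0,0,0,0,0.1,0,0,0,0,0,0,0.1,0,-0.03,0,0,0,0,0.1,0,-0.04,0,0,0,0,0.1],
)

```text
t: 17.85
tool_pos: [0.6519, -0.1799, 0.0987]
orientation: [0.008, -2.219, 2.216]
force: [-0.5, 0.1, -0.2]
opening: 0.0512
```

Emit:
carry_out(
  motion=[0.03,0,-0.045,0,0,0,0.1,0.035,0,-0.048,0,0,0,0.1,0.035,0,-0.048,0,0,0,0.1,0.035,0,-0.048,0,0,0,0.1,0.025,0,-0.048,0,0,0,0.1],
)

```text
t: 18.35
tool_pos: [0.515, 0.0286, 0.1071]
orientation: [0.023, 2.215, -2.225]
force: [0.0, 0.2, -0.4]
opening: 0.0514
```

```bash
python3 st.py; python3 - <<'E'
from h import *
for n in ("scene","top"): cv2.imwrite(f"pics/m_{n}.png",imaging.read_camera(n))
for o in ('grit_small','grit_large'): fit(o,z=.004)
fit('felt_wheel')
E
```

```text
18.35 [0.515  0.0286 0.1071] op 0.0514 F [ 0.    0.18 -0.4 ]
[[-0.9999  0.012  -0.0084]
 [ 0.0083 -0.0046 -1.    ]
 [-0.0121 -0.9999  0.0045]]
fix [-0.26 -0.48 -0.69] q [-0.04 -0.03  1.85 -0.    1.31  1.54]
grit_small ['top'] [0.72] [ 0.6531 -0.1824] cost 0.123
grit_small ['scene'] [0.68] [ 0.653  -0.1815] cost 0.06
grit_small ['top', 'scene'] [0.72, 0.68] [ 0.6526 -0.1813] cost 0.188
grit_large ['top'] [0.66] [ 0.6334 -0.2705] cost 0.056
grit_large ['scene'] [0.65] [ 0.6331 -0.2715] cost 0.106
grit_large ['top', 'scene'] [0.66, 0.65] [ 0.6333 -0.2703] cost 0.168
felt_wheel ['top'] [0.91] [0.4557 0.3244] cost 0.079
felt_wheel ['scene'] [0.9] [0.4555 0.3277] cost 0.075
felt_wheel ['top', 'scene'] [0.91, 0.9] [0.4564 0.3263] cost 0.184
```

View pics/m_top.png

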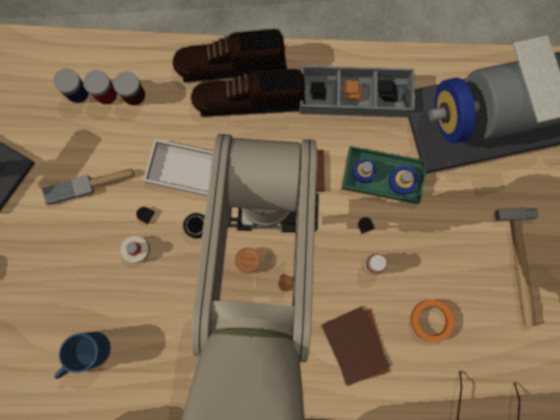

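View pics/m_scene.png

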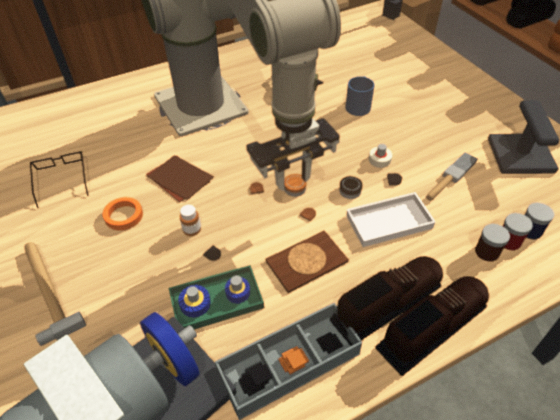

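Emit:
carry_out(
  motion=[0.008,0,-0.045,-0.3,-0.5,-0.7,0.1,0.01,0,-0.048,0,0,0,0.1,0.01,0,-0.048,0,0,0,0.1,0.01,0,-0.048,0,0,0,0.1,0.01,0,-0.04,0,0,0,0.1],
)

```text
t: 19.25
tool_pos: [0.4765, 0.2522, 0.1068]
orientation: [-0.025, -2.21, 2.213]
force: [0.2, 0.9, 0.2]
opening: 0.0512
```

```bash
python3 st.py
```

```text
19.25 [0.4765 0.2522 0.1068] op 0.0512 F [0.19 0.87 0.15]
[[-0.9998  0.0015 -0.0208]
 [ 0.0208 -0.0013 -0.9998]
 [-0.0015 -1.      0.0013]]
fix [-0.08 -1.19 -0.08] q [ 0.39  0.04  1.78 -0.    1.32  1.99]
```

Emit:
carry_out(
  motion=[0.008,0.01,-0.03,0,-1.2,0,0.1,0.007,0.012,-0.025,0,0,0,0.1,0.002,0.01,-0.008,0,0,0,0.1,0,0,0,0,0,0,0.1,0,0,0,0,0,0,0.1],
)

```text
t: 19.75
tool_pos: [0.4627, 0.3189, 0.0733]
orientation: [0.003, 2.219, -2.222]
force: [0.4, 0.2, -0.3]
opening: 0.0515
```

```bash
python3 st.py
```

```text
19.75 [0.4627 0.3189 0.0733] op 0.0515 F [ 0.42  0.25 -0.27]
[[-1.0e+00  2.0e-03 -3.0e-04]
 [ 3.0e-04 -1.2e-03 -1.0e+00]
 [-2.0e-03 -1.0e+00  1.2e-03]]
fix [-0.07 -0.02 -0.12] q [ 0.51  0.14  1.74 -0.    1.26  2.09]
```

Emit:
carry_out(
  motion=[0.006,0,-0.007,0,0,0,0.1,0,0.012,0,0,0,0,0.1,0,0.016,0,0,0,0,0.1,0,0.01,0,0,0,0,0.1,0,0,0,0,0,0,0.1],
)

```text
t: 20.25
tool_pos: [0.4596, 0.3228, 0.0346]
orientation: [-0.013, -2.22, 2.221]
force: [0.9, 0.5, 0.6]
opening: 0.0512
```

```bash
python3 st.py; python3 ov.py n
```

```text
20.25 [0.4596 0.3228 0.0346] op 0.0512 F [0.86 0.54 0.56]
[[-1.0e+00  4.9e-03 -6.3e-03]
 [ 6.3e-03 -6.0e-04 -1.0e+00]
 [-4.9e-03 -1.0e+00  5.0e-04]]
fix [-0.03 -0.36 -0.28] q [ 0.52  0.18  1.77 -0.    1.19  2.1 ]
```

View pics/ov_scene_n.png

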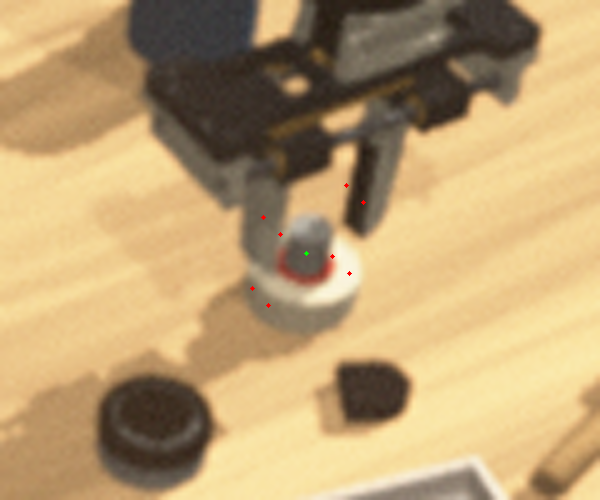

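Emit:
carry_out(
  motion=[0.002,0.006,-0.003,0,-0.3,-0.2,0,0,0.001,0,0,0,0,0,0,0,0,0,0,0,-1,0,0,0,0,0,0,-1,0,0,0,0,0,0,-1],
)

```text
t: 20.85
tool_pos: [0.4597, 0.3275, 0.0307]
orientation: [0.007, 2.221, -2.216]
force: [-0.3, -1.5, -0.0]
opening: 0.027
```

Emit:
carry_out(
  motion=[0,0,0,0,0,0,-1,0,0,0,0,0,0,-1,0,0,0,0,0,0,-1,0,0,0,0,0,0,-1,0,0,0,0,0,0,-1],
)

```text
t: 21.35
tool_pos: [0.4596, 0.3275, 0.0307]
orientation: [0.007, 2.221, -2.216]
force: [0.3, 1.1, -0.2]
opening: 0.0229
```

Emit:
carry_out(
  motion=[0,-0.02,0,0,0,0,-1,0,-0.03,0,0,0,0,-1,-0.03,-0.005,0.015,0,0,0,-1,-0.04,0,0.024,0,0,0,-1,-0.04,0,0.024,0,0,0,-1],
)

```text
t: 21.85
tool_pos: [0.5669, 0.2662, 0.087]
orientation: [-0.006, 2.218, -2.215]
force: [0.1, 1.8, -0.6]
opening: 0.0235
```

```bash
python3 st.py
```

```text
21.85 [0.5669 0.2662 0.087 ] op 0.0235 F [ 0.08  1.78 -0.56]
[[-1.      0.002   0.0077]
 [-0.0077  0.0016 -1.    ]
 [-0.002  -1.     -0.0016]]
fix [ 0.09  0.44 -0.11] q [0.36 0.29 1.54 0.   1.31 1.92]
```

Remaining: dx +0.080, dy −0.046.

Emit:
carry_out(
  motion=[-0.03,0,0.018,0,0.4,0,-1,-0.025,0,0.014,0,0,0,-1,-0.015,0.0,0.006,0,0,0,-1,0,0,0,0,0,0,-1,0,0,0,0,0,0,-1],
)

```text
t: 22.35
tool_pos: [0.6441, 0.2218, 0.0865]
orientation: [-0.01, -2.221, 2.219]
force: [-0.5, 0.8, -1.3]
opening: 0.0234
```

```bash
python3 st.py; python3 - <<'E'
from h import *
imaging.read_camera('scene')
fit('felt_wheel',('scene',),z=robot.read_state()['tool_pos'][2]-.0307)
E
python3 ov.py o
```

```text
22.35 [0.6441 0.2218 0.0865] op 0.0234 F [-0.46  0.85 -1.34]
[[-1.0e+00  3.4e-03 -5.4e-03]
 [ 5.4e-03  9.0e-04 -1.0e+00]
 [-3.4e-03 -1.0e+00 -9.0e-04]]
fix [ 0.05 -0.31 -0.19] q [ 0.26  0.43  1.37 -0.    1.34  1.83]
felt_wheel ['scene'] [0.79] [0.6419 0.223 ] cost 0.399
```

View pics/ov_scene_o.png

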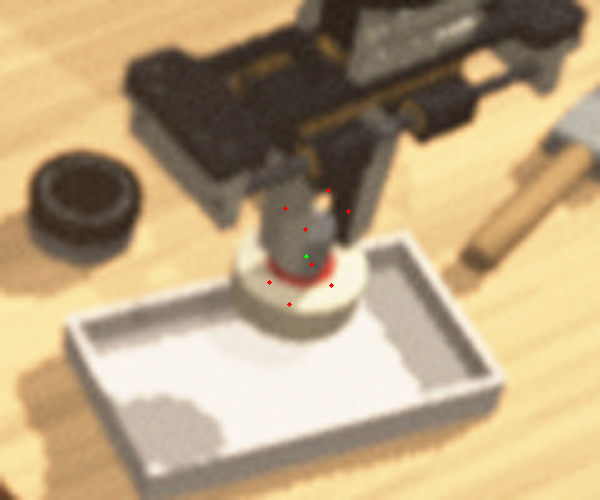

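Emit:
carry_out(
  motion=[-0.003,0.012,0,0,-0.3,-0.2,-1,0,0.015,0,0,0,0,-1,0,0.012,0,0,0,0,-1,0,0,0,0,0,0,-1,0,0,0,0,0,0,-1],
)

```text
t: 23.05
tool_pos: [0.6441, 0.2244, 0.0431]
orientation: [-0.008, 2.221, -2.22]
force: [0.4, 0.4, -1.6]
opening: 0.0228
```

Emit:
carry_out(
  motion=[0,0.004,0,0,0,0,-1,0,0,0,0,0,0,-1,0,0.003,0,0,0,0,-1,0,0,0,0,0,0,-1,0,0,0,0,0,0,-1],
)

```text
t: 23.55
tool_pos: [0.6448, 0.2245, 0.0365]
orientation: [-0.006, 2.221, -2.219]
force: [-0.0, 0.2, -1.2]
opening: 0.0232
```

Emit:
carry_out(
  motion=[0,0.001,0,0,0,0,-1,0,0,0,0,0,0,0,0,0,0,0,0,0,0.1,0,0,0,0,0,0,0.1,0,0,0,0,0,0,0.1],
)

```text
t: 24.05
tool_pos: [0.6459, 0.2248, 0.0371]
orientation: [-0.003, 2.22, -2.217]
force: [-0.1, 0.4, -0.2]
opening: 0.0491
```

Emit:
carry_out(
  motion=[0,-0.015,0,0,0,0,0.1,0,-0.035,0,0,0,0,0.2,0,-0.04,0,0,0,0,0.5,0.03,0,0.01,0,0,0,0.7,0.03,0,0.01,0,0,0,0.7],
)

```text
t: 24.55
tool_pos: [0.5874, 0.2046, 0.1347]
orientation: [0.0, 2.22, -2.214]
force: [-0.6, 0.1, -1.2]
opening: 0.0752
```

```bash
python3 st.py; python3 - <<'E'
from h import *
for n in ("scene","top"): cv2.imwrite(f"pics/p_{n}.png",imaging.read_camera(n))
fit('felt_wheel',z=.004); fit('black_tin')
E
```

```text
24.55 [0.5874 0.2046 0.1347] op 0.0752 F [-0.58  0.13 -1.24]
[[-1.      0.0046  0.0045]
 [-0.0045  0.0024 -1.    ]
 [-0.0046 -1.     -0.0023]]
fix [ 0.13  0.26 -0.26] q [0.25 0.23 1.52 0.   1.39 1.82]
felt_wheel top none
felt_wheel ['scene'] [0.74] [0.6423 0.2251] cost 0.146
black_tin ['top'] [0.39] [0.5935 0.1565] cost 1.35
black_tin ['scene'] [0.79] [0.5128 0.1965] cost 0.063
black_tin ['top', 'scene'] [0.39, 0.79] [0.5739 0.1587] cost 3.459
```

View pics/p_scene.png

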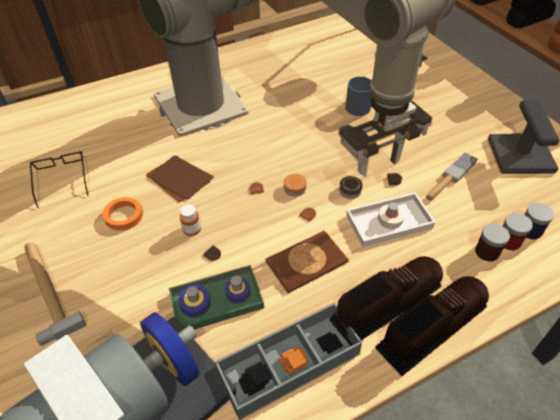

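Emit:
carry_out(
  motion=[0.024,0.01,0.002,0,0.2,0,0.8,0.024,0.02,0.002,0,0,0,0.8,0.015,0.025,0.001,0,0,0,0.8,0,0.02,0,0,0,0,0.8,0,0,0,0,0,0,0.8],
)

```text
t: 25.35
tool_pos: [0.5288, 0.2012, 0.0568]
orientation: [0.007, 2.221, -2.215]
force: [-0.8, 0.3, -0.5]
opening: 0.0835
```

```bash
python3 st.py
```

```text
25.35 [0.5288 0.2012 0.0568] op 0.0835 F [-0.82  0.3  -0.49]
[[-1.0e+00  6.7e-03  4.0e-04]
 [-4.0e-04  3.0e-03 -1.0e+00]
 [-6.7e-03 -1.0e+00 -3.0e-03]]
fix [ 0.17  0.02 -0.39] q [0.27 0.16 1.75 0.   1.22 1.84]
```

Emit:
carry_out(
  motion=[0.015,0,0.0045,0.2,0,-0.4,0.8,0,0,0,0,0,0,0.8,0,0.015,0,0,0,0,0.8,0,0.01,0,0,0,0,0.8,0,0,0,0,0,0,0.8],
)

```text
t: 25.85
tool_pos: [0.5191, 0.198, 0.0327]
orientation: [0.005, 2.22, -2.218]
force: [-1.1, -0.6, 0.1]
opening: 0.0834
```

```bash
python3 st.py; python3 ov.py q
```

```text
25.85 [0.5191 0.198  0.0327] op 0.0834 F [-1.12 -0.55  0.06]
[[-1.0e+00  4.2e-03  0.0e+00]
 [-0.0e+00  9.0e-04 -1.0e+00]
 [-4.2e-03 -1.0e+00 -9.0e-04]]
fix [ 0.05  0.   -0.24] q [ 0.27  0.17  1.79 -0.    1.18  1.84]
```

View pics/ov_scene_q.png

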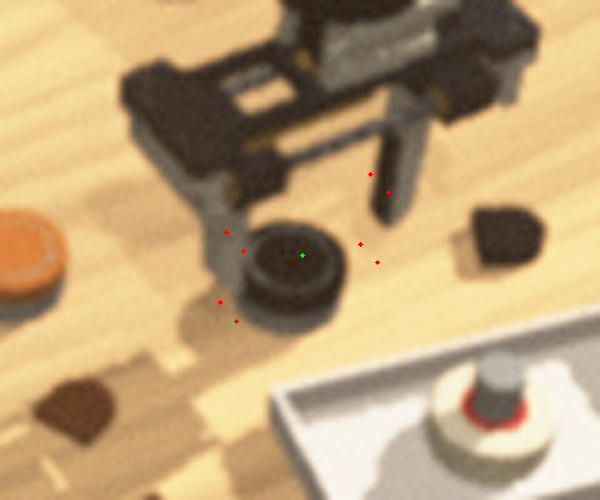

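Emit:
carry_out(
  motion=[0.006,0,0.0015,0,0,-0.2,0.8,0,0.01,0,0,0,0,0.8,0,0.008,0,0,0,0,0.8,0,0,0,0,0,0,0.8,0,0,0,0,0,0,0.8],
)

```text
t: 26.45
tool_pos: [0.5136, 0.1966, 0.0149]
orientation: [0.003, 2.222, -2.219]
force: [0.4, 0.4, 0.5]
opening: 0.0837
```

```bash
python3 st.py; python3 ov.py r
```

```text
26.45 [0.5136 0.1966 0.0149] op 0.0837 F [0.4  0.37 0.46]
[[-1.      0.0024 -0.    ]
 [ 0.      0.0014 -1.    ]
 [-0.0024 -1.     -0.0014]]
fix [ 0.08 -0.   -0.14] q [0.27 0.18 1.81 0.   1.15 1.84]
```

View pics/ov_scene_r.png

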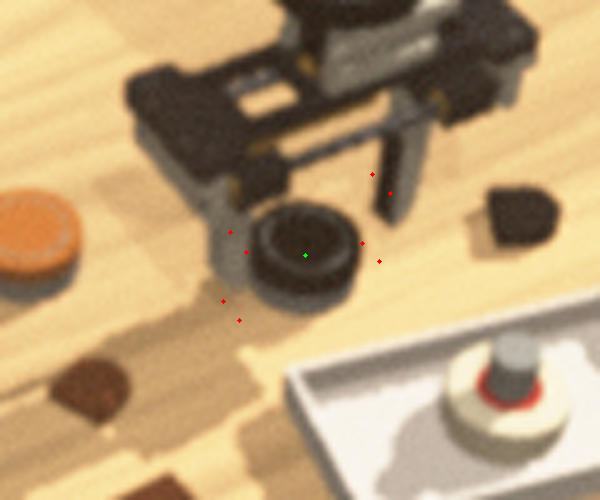

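Emit:
carry_out(
  motion=[0,0.003,0,0,0,0,0.8,0,0.003,0,0,0,0,0.8,0,0,0,0,0,0,0.8,0,0,0,0,0,0,-1,0,0,0,0,0,0,-1],
)

```text
t: 27.05
tool_pos: [0.5143, 0.1968, 0.0092]
orientation: [0.004, 2.222, -2.218]
force: [-0.8, 0.4, 0.2]
opening: 0.072
```

Emit:
carry_out(
  motion=[0,0,0,0,0,0,-1,0,0,0,0,0,0,-1,0,0,0,0,0,0,-1,0,0,0,0,0,0,-1,0,0,0,0,0,0,-1],
)

```text
t: 27.55
tool_pos: [0.5144, 0.1968, 0.0094]
orientation: [0.004, 2.221, -2.217]
force: [0.9, -0.5, -0.4]
opening: 0.0573
```

```bash
python3 st.py; python3 ov.py s
```

```text
27.55 [0.5144 0.1968 0.0094] op 0.0573 F [ 0.92 -0.49 -0.39]
[[-1.      0.0039  0.    ]
 [-0.      0.0018 -1.    ]
 [-0.0039 -1.     -0.0018]]
fix [ 0.1   0.   -0.23] q [0.27 0.19 1.81 0.   1.13 1.84]
```

View pics/ov_scene_s.png

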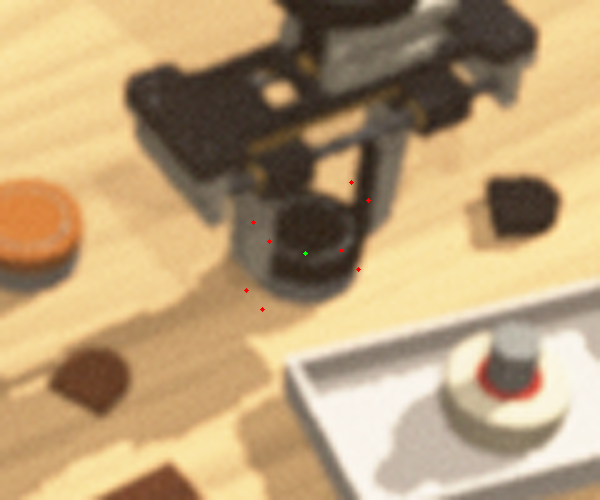

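Emit:
carry_out(
  motion=[0,-0.02,0,0,0,-0.2,-1,0,-0.03,0,0,0,0,-1,-0.025,-0.005,0.035,0,0,0,-1,-0.025,0,0.042,0,0,0,-1,-0.025,0,0.042,0,0,0,-1],
)

```text
t: 28.15
tool_pos: [0.5877, 0.0801, 0.0649]
orientation: [-0.014, 2.221, -2.216]
force: [0.5, 1.4, -1.5]
opening: 0.0569
```

```bash
python3 st.py
```

```text
28.15 [0.5877 0.0801 0.0649] op 0.0569 F [ 0.49  1.45 -1.55]
[[-0.9999 -0.0031  0.0097]
 [-0.0097  0.0023 -1.    ]
 [ 0.0031 -1.     -0.0023]]
fix [0.13 0.55 0.18] q [0.05 0.23 1.65 0.   1.26 1.61]
```

Emit:
carry_out(
  motion=[-0.022,0,0.03,0,0.5,0.2,-1,-0.02,0,0.028,0,0,0,-1,-0.01,0,0.014,0,0,0,-1,0,0,0,0,0,0,-1,0,0,0,0,0,0,-1],
)

```text
t: 28.65
tool_pos: [0.6438, -0.0014, 0.0643]
orientation: [-0.008, -2.22, 2.218]
force: [0.6, -0.1, -1.6]
opening: 0.0571
```

```bash
python3 st.py;  python3 - <<'E'
from h import *
imaging.read_camera('scene')
z=robot.read_state()['tool_pos'][2]-.0094
fit('black_tin',('scene',),z=z)
fit('tin_stand',('scene',))
E
python3 ov.py t
```

```text
28.65 [ 0.6438 -0.0014  0.0643] op 0.0571 F [ 0.6  -0.08 -1.59]
[[-1.      0.0014 -0.0062]
 [ 0.0062  0.001  -1.    ]
 [-0.0014 -1.     -0.001 ]]
fix [ 0.06 -0.35 -0.08] q [-0.08  0.35  1.5   0.    1.28  1.49]
black_tin ['scene'] [0.65] [ 0.6441 -0.0011] cost 0.213
tin_stand scene none
```

View pics/ov_scene_t.png

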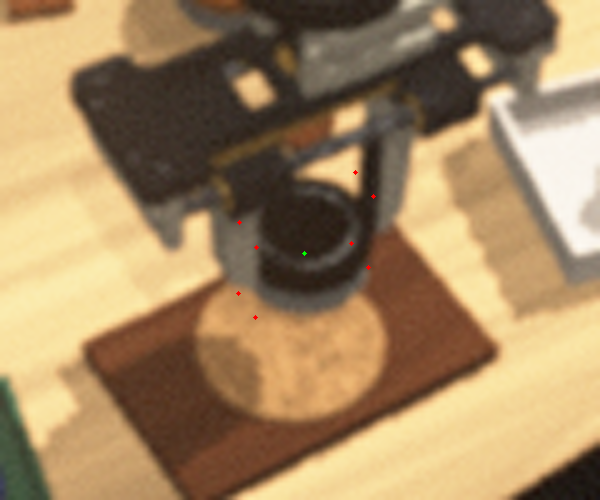

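Emit:
carry_out(
  motion=[-0.007,0,0.009,0,-0.3,0,-1,0,0,0,0,0,0,-1,0,0.012,0,0,0,0,-1,0,0.012,0,0,0,0,-1,0,0,0,0,0,0,-1],
)

```text
t: 29.4
tool_pos: [0.6509, -0.0081, 0.0389]
orientation: [-0.002, 2.219, -2.217]
force: [-0.1, 0.1, -1.1]
opening: 0.0571
```

```bash
python3 st.py
```

```text
29.4 [ 0.6509 -0.0081  0.0389] op 0.0571 F [-0.14  0.09 -1.1 ]
[[-1.0e+00  2.5e-03  4.3e-03]
 [-4.3e-03  1.0e-03 -1.0e+00]
 [-2.5e-03 -1.0e+00 -9.0e-04]]
fix [ 0.05  0.25 -0.14] q [-0.09  0.4   1.5   0.    1.24  1.47]
```

Emit:
carry_out(
  motion=[0,0.007,0.001,0,0,-0.1,-1,0,0,0,0,0,0,-1,0,0.005,0,0,0,0,-1,0,0,0,0,0,0,-1,0,0,0,0,0,0,-1],
)

```text
t: 29.9
tool_pos: [0.65, -0.009, 0.0245]
orientation: [-0.007, 2.222, -2.219]
force: [-0.2, -0.1, -0.8]
opening: 0.0572
```

```bash
python3 st.py;  python3 - <<'E'
from h import *
imaging.read_camera('scene')
z=robot.read_state()['tool_pos'][2]-.0094
fit('black_tin',('scene',),z=z)
E
python3 ov.py u
```

```text
29.9 [ 0.65   -0.009   0.0245] op 0.0572 F [-0.17 -0.13 -0.76]
[[-1.     -0.0017  0.0043]
 [-0.0043  0.0012 -1.    ]
 [ 0.0017 -1.     -0.0012]]
fix [0.07 0.24 0.09] q [-0.09  0.42  1.5   0.    1.22  1.47]
black_tin ['scene'] [0.83] [ 0.6511 -0.01  ] cost 0.222
```

View pics/ov_scene_u.png

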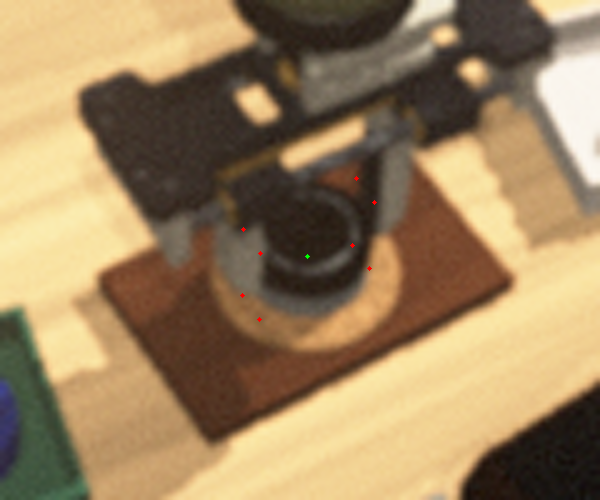

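Emit:
carry_out(
  motion=[0,0.001,0,0,0,0,-1,0,0,0,0,0,0,0.4,0,0,0,0,0,0,0.6,0,0,0,0,0,0,0.7,0,0,0,0,0,0,0.8],
)

```text
t: 30.6
tool_pos: [0.6511, -0.0091, 0.0251]
orientation: [-0.004, 2.22, -2.218]
force: [-0.3, -0.4, 0.4]
opening: 0.0817
```

Emit:
carry_out(
  motion=[0,-0.01,0,0,0,0,0.8,0,-0.035,0,0,0,0,0.8,0,-0.04,0,0,0,0,0.8,0.03,0,-0.01,0,0,0,0.8,0.03,0,-0.01,0,0,0,0.8],
)

```text
t: 31.1
tool_pos: [0.5922, 0.0097, 0.116]
orientation: [0.0, 2.219, -2.218]
force: [-0.1, 1.0, -0.5]
opening: 0.084
```

Emit:
carry_out(
  motion=[0.035,0,-0.015,0,0,0,0.8,0.035,0,-0.015,0,0,0,0.8,0.03,0,-0.015,0,0,0,0.8,0,0,-0.005,0,0,0,0.8,0,0,0,0,0,0,0.8],
)

```text
t: 31.6
tool_pos: [0.4885, 0.0616, 0.1212]
orientation: [0.009, 2.215, -2.213]
force: [0.6, 0.2, 0.8]
opening: 0.0838
```

```bash
python3 st.py; python3 - <<'E'
from h import *
for n in ("scene","top"): cv2.imwrite(f"pics/v_{n}.png",imaging.read_camera(n))
fit('black_tin',z=.014); fit('tin_stand')
fit('tan_tin')
E
```

```text
31.6 [0.4885 0.0616 0.1212] op 0.0838 F [0.63 0.23 0.81]
[[-9.999e-01  1.100e-02  3.100e-03]
 [-3.100e-03  9.000e-04 -1.000e+00]
 [-1.100e-02 -9.999e-01 -9.000e-04]]
fix [ 0.05  0.18 -0.63] q [ 0.02 -0.11  1.9   0.    1.34  1.59]
black_tin top none
black_tin ['scene'] [0.77] [ 0.6484 -0.011 ] cost 0.049
tin_stand ['top'] [0.85] [ 0.6501 -0.0133  0.0444] cost 1.508
tin_stand ['scene'] [0.6] [ 0.6506 -0.0111  0.0384] cost 0.276
tin_stand ['top', 'scene'] [0.85, 0.6] [ 0.6512 -0.0116  0.0323] cost 1.792
tan_tin ['top'] [0.79] [0.4386 0.0768] cost 0.07
tan_tin ['scene'] [0.58] [0.4394 0.0771] cost 0.057
tan_tin ['top', 'scene'] [0.79, 0.58] [0.4389 0.0769] cost 0.13
```

View pics/v_scene.png

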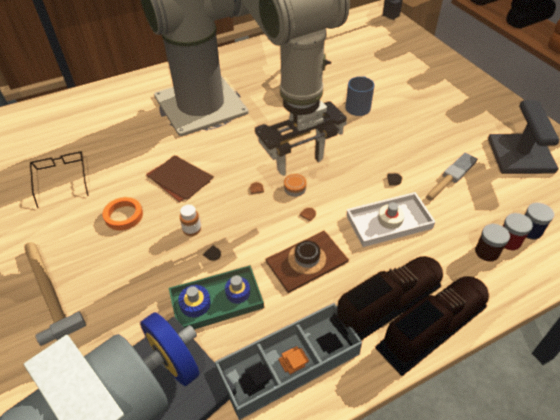

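View pics/v_top.png

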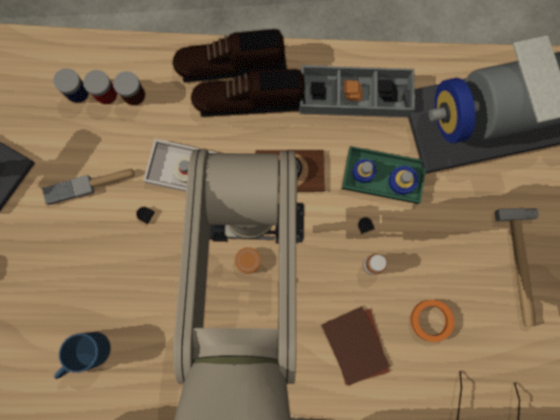

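Emit:
carry_out(
  motion=[0.017,0.012,-0.005,0,0.2,-0.6,0.8,0.016,0.018,-0.005,0,0,0,0.8,0.009,0.02,-0.003,0,0,0,0.8,0,0.015,0,0,0,0,0.8,0,0,0,0,0,0,0.8],
)

```text
t: 32.5
tool_pos: [0.4469, 0.073, 0.053]
orientation: [-0.003, -2.219, 2.218]
force: [-0.8, -0.6, 0.2]
opening: 0.0836
```

```bash
python3 st.py
```

```text
32.5 [0.4469 0.073  0.053 ] op 0.0836 F [-0.75 -0.55  0.19]
[[-1.0e+00 -1.8e-03 -4.6e-03]
 [ 4.6e-03  6.0e-04 -1.0e+00]
 [ 1.8e-03 -1.0e+00 -6.0e-04]]
fix [ 0.03 -0.26  0.1 ] q [ 0.05 -0.13  2.05  0.    1.22  1.62]
```

Emit:
carry_out(
  motion=[0.008,0,-0.004,0,-0.2,0,0.8,0,0,0,0,0,0,0.8,0,0.015,0,0,0,0,0.8,0,0.012,0,0,0,0,0.8,0,0,0,0,0,0,0.8],
)

```text
t: 33.0
tool_pos: [0.4415, 0.0773, 0.029]
orientation: [0.005, 2.221, -2.219]
force: [0.7, -0.1, 0.1]
opening: 0.0837
```

```bash
python3 st.py; python3 ov.py w
```

```text
33.0 [0.4415 0.0773 0.029 ] op 0.0837 F [ 0.67 -0.11  0.07]
[[-1.0e+00  3.4e-03 -1.3e-03]
 [ 1.3e-03  9.0e-04 -1.0e+00]
 [-3.4e-03 -1.0e+00 -9.0e-04]]
fix [ 0.05 -0.07 -0.19] q [ 0.06 -0.11  2.08  0.    1.17  1.63]
```

View pics/ov_scene_w.png

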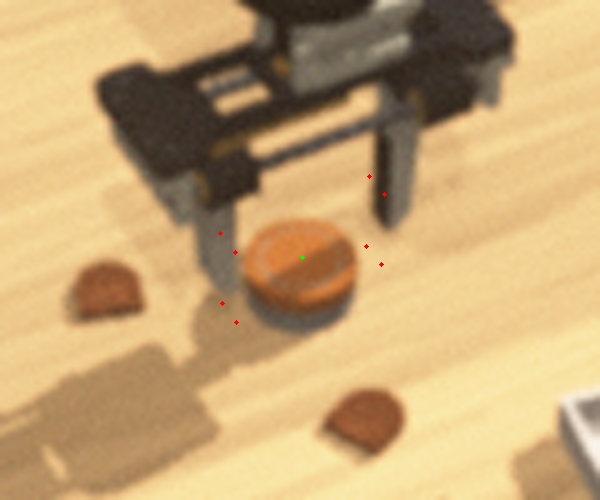

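Emit:
carry_out(
  motion=[0.002,0.008,0,0,0,-0.2,0.8,0,0,0,0,0,0,0.8,0,0.007,0,0,0,0,0.8,0,0,0,0,0,0,0.8,0,0,0,0,0,0,0.8],
)

```text
t: 33.6
tool_pos: [0.4416, 0.0774, 0.0156]
orientation: [0.005, 2.222, -2.219]
force: [-0.3, 0.2, -0.0]
opening: 0.0837
```

Emit:
carry_out(
  motion=[0.003,0.004,0,0,0,-0.2,0.8,0,0,0,0,0,0,0.8,0,0,0,0,0,0,-1,0,0,0,0,0,0,-1,0,0,0,0,0,0,-1],
)

```text
t: 34.1
tool_pos: [0.4384, 0.0774, 0.0113]
orientation: [-0.001, -2.222, 2.219]
force: [0.7, 0.5, 1.3]
opening: 0.0646
```

Emit:
carry_out(
  motion=[0,0,0,0,0,0,-1,0,0,0,0,0,0,-1,0,0,0,0,0,0,-1,0,0,0,0,0,0,-1,0,0,0,0,0,0,-1],
)

```text
t: 34.6
tool_pos: [0.4385, 0.0774, 0.0114]
orientation: [-0.001, -2.222, 2.22]
force: [0.1, -0.6, -0.3]
opening: 0.0567
```

```bash
python3 st.py; python3 ov.py x
```

```text
34.6 [0.4385 0.0774 0.0114] op 0.0567 F [ 0.11 -0.56 -0.31]
[[-1.0e+00 -1.0e-04 -1.4e-03]
 [ 1.4e-03  1.1e-03 -1.0e+00]
 [ 1.0e-04 -1.0e+00 -1.1e-03]]
fix [ 0.06 -0.08  0.  ] q [ 0.06 -0.09  2.1   0.    1.13  1.63]
```

View pics/ov_scene_x.png

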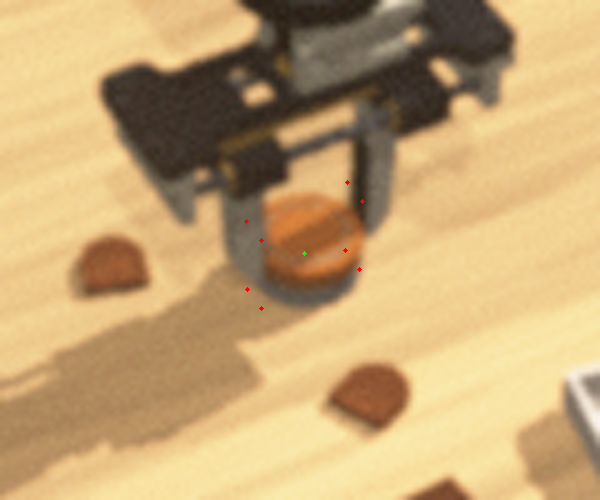

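Emit:
carry_out(
  motion=[0,-0.025,0,0,0,0,-1,0,-0.03,0,0,0,0,-1,-0.035,-0.02,0.014,0,0,0,-1,-0.04,0,0.016,0,0,0,-1,-0.04,0,0.016,0,0,0,-1],
)

```text
t: 35.2
tool_pos: [0.5505, 0.032, 0.0864]
orientation: [0.009, -2.221, 2.218]
force: [-1.1, 0.4, -1.7]
opening: 0.0572
```

```bash
python3 st.py
```

```text
35.2 [0.5505 0.032  0.0864] op 0.0572 F [-1.07  0.36 -1.7 ]
[[-1.     -0.006   0.0026]
 [-0.0026  0.0014 -1.    ]
 [ 0.006  -1.     -0.0014]]
fix [0.08 0.15 0.34] q [-0.04  0.1   1.75  0.    1.29  1.53]
```

Emit:
carry_out(
  motion=[-0.035,0,0.015,0,0.1,0.3,-1,-0.032,0,0.014,0,0,0,-1,-0.018,0,0.006,0,0,0,-1,0,0,0,0,0,0,-1,0,0,0,0,0,0,-1],
)

```text
t: 35.7
tool_pos: [0.6422, -0.0071, 0.0849]
orientation: [-0.002, -2.222, 2.22]
force: [-0.4, 0.2, -2.6]
opening: 0.057
```

Emit:
carry_out(
  motion=[0,0,0,0,0,0,-1,0,0,0,0,0,0,-1,0,0,0,0,0,0,-1,0,0,0,0,0,0,-1,0,0,0,0,0,0,-1],
)

```text
t: 36.2
tool_pos: [0.6386, -0.005, 0.0846]
orientation: [0.003, -2.222, 2.219]
force: [-0.9, -0.4, -0.9]
opening: 0.057
```

```bash
python3 st.py;  python3 - <<'E'
from h import *
imaging.read_camera('scene')
fit('tan_tin',('scene',),z=robot.read_state()['tool_pos'][2]-.0114)
E
python3 ov.py y
```

```text
36.2 [ 0.6386 -0.005   0.0846] op 0.057 F [-0.94 -0.39 -0.93]
[[-1.0e+00 -2.0e-03  2.0e-04]
 [-2.0e-04  1.5e-03 -1.0e+00]
 [ 2.0e-03 -1.0e+00 -1.5e-03]]
fix [0.08 0.01 0.12] q [-0.09  0.32  1.5   0.    1.32  1.48]
tan_tin ['scene'] [0.81] [ 0.6412 -0.0053] cost 0.184
```

View pics/ov_scene_y.png

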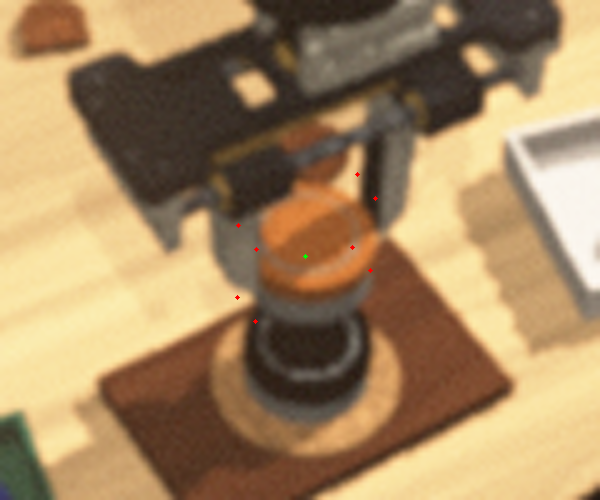

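Emit:
carry_out(
  motion=[-0.01,0,0.005,0,0,0.1,-1,0,0,0,0,0,0,-1,0,0.01,0,0,0,0,-1,0,0.01,0,0,0,0,-1,0,0,0,0,0,0,-1],
)

```text
t: 36.9
tool_pos: [0.6501, -0.011, 0.0625]
orientation: [-0.001, -2.223, 2.22]
force: [-0.8, -0.4, -1.1]
opening: 0.0573
```

Emit:
carry_out(
  motion=[0,0,0,0,0,0,-1,0,0,0,0,0,0,-1,0,0,0,0,0,0,-1,0,0,0,0,0,0,-1,0,0,0,0,0,0,-1],
)

```text
t: 37.4
tool_pos: [0.6495, -0.0108, 0.0619]
orientation: [0.001, -2.222, 2.219]
force: [1.1, -1.4, -1.4]
opening: 0.0573
```

```bash
python3 st.py;  python3 - <<'E'
from h import *
imaging.read_camera('scene')
fit('tan_tin',('scene',),z=robot.read_state()['tool_pos'][2]-.0114)
fit('black_tin',('scene',),z=.014)
E
```

```text
37.4 [ 0.6495 -0.0108  0.0619] op 0.0573 F [ 1.07 -1.35 -1.37]
[[-1.0e+00 -1.3e-03 -3.0e-04]
 [ 3.0e-04  1.5e-03 -1.0e+00]
 [ 1.3e-03 -1.0e+00 -1.5e-03]]
fix [ 0.08 -0.02  0.07] q [-0.1   0.37  1.48  0.    1.28  1.47]
tan_tin ['scene'] [0.67] [ 0.6516 -0.0116] cost 0.255
black_tin ['scene'] [0.64] [ 0.6535 -0.0115] cost 1.548
```

Aligned within about 2 mm. Descend about 9 mm gently.

Emit:
carry_out(
  motion=[0,0.004,0,0,0,0,-1,0,0,0,0,0,0,-1,0,0.004,0,0,0,0,-1,0,0,0,0,0,0,-1,0,0,0,0,0,0,-1],
)

```text
t: 38.05
tool_pos: [0.6494, -0.0108, 0.053]
orientation: [0.001, -2.222, 2.219]
force: [-0.1, 0.8, -0.8]
opening: 0.0572
```

```bash
python3 st.py;  python3 ov.py z
```

```text
38.05 [ 0.6494 -0.0108  0.053 ] op 0.0572 F [-0.13  0.8  -0.79]
[[-1.0e+00 -1.4e-03 -4.0e-04]
 [ 4.0e-04  1.5e-03 -1.0e+00]
 [ 1.4e-03 -1.0e+00 -1.5e-03]]
fix [ 0.09 -0.02  0.08] q [-0.1   0.38  1.49  0.    1.27  1.47]
```

View pics/ov_scene_z.png

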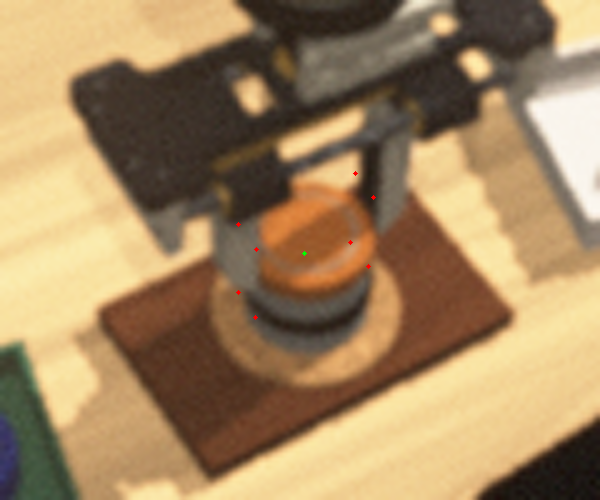

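Nearly touching; last millimetre and release.

Emit:
carry_out(
  motion=[0,0.001,0,0,0,0,-1,0,0,0,0,0,0,-1,0,0,0,0,0,0,0.35,0,0,0,0,0,0,0.5,0,0,0,0,0,0,0.7],
)

```text
t: 38.65
tool_pos: [0.65, -0.0109, 0.0528]
orientation: [-0.0, -2.223, 2.22]
force: [-0.1, -0.9, -0.4]
opening: 0.0733
```

Emit:
carry_out(
  motion=[0,0,0,0,0,0,0.8,0,0,0,0,0,0,0.8,0,-0.01,0,0,0,0,0.8,0,-0.03,0,0,0,0,0.8,0,-0.04,0,0,0,0,0.8],
)

```text
t: 39.15
tool_pos: [0.6452, -0.0105, 0.1284]
orientation: [0.014, -2.218, 2.212]
force: [1.1, 0.2, 0.8]
opening: 0.0837
```

Emit:
carry_out(
  motion=[0.03,-0.01,-0.03,0,0,0,0.8,0.045,0,-0.04,0,0,0,0.8,0.045,0,-0.04,0,0,0,0.8,0.045,0,-0.04,0,0,0,0.8,0.03,0,-0.04,0,0,0,0.8],
)

```text
t: 39.65
tool_pos: [0.4742, 0.1618, 0.1515]
orientation: [-0.02, -2.224, 2.219]
force: [0.7, 0.3, -0.5]
opening: 0.0836
```

Emit:
carry_out(
  motion=[0,0,-0.04,0,0,0,0.8,0,0,0,0,0,0,0.8,0,0,0,0,0,0,0.8,0,0,0,0,0,0,0.8,0,0,0,0,0,0,0.8],
)

```text
t: 40.15
tool_pos: [0.4713, 0.2061, 0.1553]
orientation: [0.018, 2.222, -2.213]
force: [0.5, -0.5, -0.3]
opening: 0.0836
```

```bash
python3 st.py; python3 - <<'E'
from h import *
for n in ("scene","top"): cv2.imwrite(f"pics/fin_{n}.png",imaging.read_camera(n))
fit('tan_tin',z=.04)
for o in ('grit_small','grit_large','felt_wheel'): fit(o,z=.004)
fit('glue_jar')
E
```

```text
40.15 [0.4713 0.2061 0.1553] op 0.0836 F [ 0.54 -0.48 -0.29]
[[-0.9999  0.0124 -0.0036]
 [ 0.0037  0.004  -1.    ]
 [-0.0124 -0.9999 -0.0041]]
fix [ 0.23 -0.21 -0.71] q [ 0.31 -0.08  1.81  0.    1.4   1.89]
tan_tin top none
tan_tin ['scene'] [0.74] [ 0.6508 -0.0111] cost 0.044
grit_small ['top'] [0.67] [ 0.6526 -0.183 ] cost 0.059
grit_small ['scene'] [0.64] [ 0.652  -0.1821] cost 0.052
grit_small ['top', 'scene'] [0.67, 0.64] [ 0.6525 -0.1824] cost 0.115
grit_large ['top'] [0.71] [ 0.6337 -0.2706] cost 0.098
grit_large ['scene'] [0.85] [ 0.6339 -0.2697] cost 0.057
grit_large ['top', 'scene'] [0.71, 0.85] [ 0.6339 -0.2697] cost 0.157
felt_wheel ['top'] [0.8] [0.6414 0.2254] cost 0.225
felt_wheel ['scene'] [0.7] [0.6416 0.226 ] cost 0.052
felt_wheel ['top', 'scene'] [0.8, 0.7] [0.6423 0.226 ] cost 0.287
glue_jar ['top'] [0.89] [ 0.4356 -0.2004] cost 0.196
glue_jar ['scene'] [0.6] [ 0.4386 -0.2015] cost 0.277
glue_jar ['top', 'scene'] [0.89, 0.6] [ 0.4363 -0.2012] cost 0.482
```

View pics/fin_scene.png

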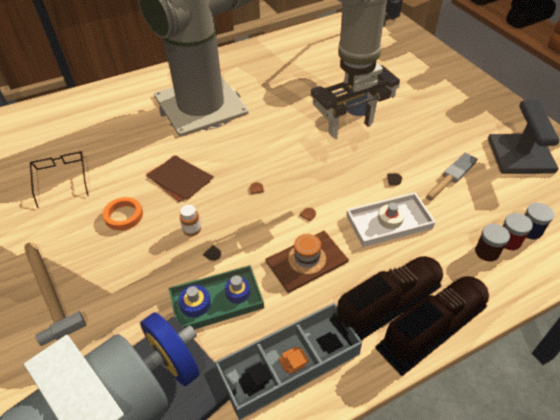

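View pics/fin_top.png

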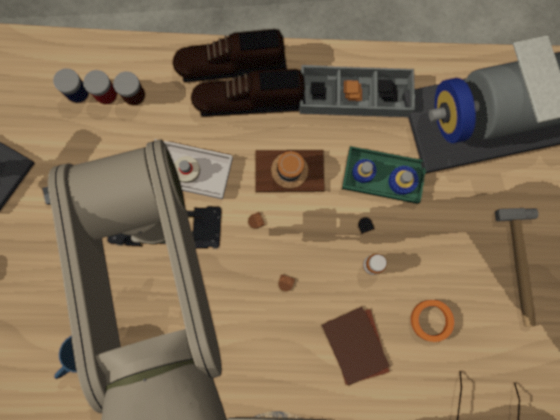

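```bash
python3 -c "
from plant import robot
print(robot.close_job())"
```

```text
the job is handed in; nothing more can be done
None
```

I cleared the bench in the required order and handed the job in at about 40 s of the 109 s allowed. `close_job` reports no verdict, so the outcome rests on my own last checks.

**Last pictures and outline fits:**
- **Blue wheels:** both lie flat in the green tray, about 90 mm apart centre to centre and inside the limits.
- **Felt wheel:** it lies flat in the white tray, about 6 mm from the middle.
- **Black tin:** its fitted position on the cork was within about 2 mm of the stand's centre. I measured this just before stacking. In the final pictures I judged it only by eye, since the tan tin now covers its top.
- **Tan tin:** its fitted position is within about 3 mm of where the black tin was.
- **Glue jar:** it is still standing. Its fitted position moved about 2 mm, which is within what the fits can resolve.
- **Gripper:** it is open, well away from everything and showing no contact force.

**Where checks failed or disagreed:**
- **Height reading:** the fingertips sat about 20 mm higher than the reported TCP height and `tips_ahead` imply. The first grip closed above the hub without touching anything. I found this by probing downward and looking at the pictures, then worked with heights relative to each grasp.
- **Missed detections:** the outline network returned nothing for the tan tin in the final top picture, so its fit uses the scene camera alone. The black tin's fit rests on one camera too.

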